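# Top up the foam packing box with brass knobs

## Robot

A 6-joint arm with a two-finger parallel gripper is mounted at the origin on the work surface. World frame = base frame: x ahead of the robot, y to its left, z up, the work surface at z = 0. Lengths are in m, angles in degrees, forces in N, time in s.
With the tool pointing down it reaches from about 0.35 to 0.875 m from the base axis. Payload 4.2 kg.
Tool frame: the origin (TCP) lies at the very end of the fingers, on their centre line; the grasp point (between the pads) lies 19 mm behind it (r.grip_point_offset is the distance from the TCP to the grasp point, in m); z points along the fingers, y is the line along which they close (so a half turn about z gives the same grasp; the last joint's range is limited). The gripper opens to 87 mm and grips with 3 to 60 N. Pads are 19 mm wide; open, the fingers measure 117 mm over their backs; the gripper's body (75 mm by 190 mm) begins 51 mm behind the grasp point.
Start: joints at [-52.85, 22.042, 0.453, 0, -68.411, -14.817], TCP at [0.238, -0.578, 0.223] pointing down, gripper open.
Joint ranges: [-179.83, 179.83], [-69.29, 118.12], [-61.27, 80.66], [-181.25, 117.63], [-171.15, -9.14], [-177.46, 177.46]. Speed limits (degrees/s): [159.86, 159.86, 180, 180, 180, 180].

## Interface

Orientations are given as a 3x3 rotation matrix whose columns are the frame's x, y, z axes.
In Python, from station import r, cams gives the robot as it stands. The module is installed in compiled form; this text tells all that it offers.
- The arm moves only by the shell command python3 -m handwheel 'ROWS'. ROWS is JSON, a list that holds one entry, the list of rows, each a list of 7 numbers: the turn, a rotation vector about the tool's x, y, z in units of 6 degrees (1.0 is 6 degrees), then the shift along the tool's x, y, z in m, then the finger opening in m, from 0 to 0.087. In form: [[[ax, ay, az, x, y, z, jaw], ...]]. A call has 1 to 12 rows; each row shifts and turns the commanded pose from where the row before left it, along the tool's axes as they then stand; what a row does not reach is not made up. A row lasts 1/10 s, in which the tool goes at most 50 mm and 8.59 degrees, less where a joint would pass 70% of its speed; a pose out of reach is approached as far as the arm can. A call with a gripper value outside its range is refused whole. The fingers move at their own pace and stop on an object; the grip force is fixed at half the most. Time passes only in rows, so rows that do not move let the fingers close. It gives the time, the measured TCP pose, the force, the opening and the grip force at its end, in the units of the state.
- r.sense(): the state, without advancing time (a new reading comes with each control period).
- cams.capture(name): name is "scene" or "top" or "wrist"; returns the picture (420x560x3 uint8, red, green, blue); there is no depth.
- cams.get_calibration(name): a dict with "camera_matrix" (3x3 intrinsics, pixels), "rvec" (rotation vector, rad) and "tvec" (3), from world to camera coordinates, as OpenCV has them; the wrist camera has in their place "T_tool_cam" (4x4, takes a point from camera to tool coordinates, whose origin is the TCP and whose axes are the flange's). Camera axes: x right, y down, z forward; pixel columns grow to the right and rows downward; lengths in m; the calibration is good to about 2 mm. A picture is of the moment at which its call begins: read the wrist's pose just before it. get_calibration takes no time and is no camera call.
- r.finish_job(): hands the job in; it is judged then, once.
The state is a dict: "time_s": time; "joints": joint angles; "joint_velocities": joint speeds; "effort": joint torques, N m; "tcp_pos": TCP position; "ee_rot": TCP orientation; "wrist_force": force on the tool from outside, world axes, zero at the start; "moment": the same for the moment, N m; "gripper_width": opening from 0.0 (shut) to 1.0 (fully open); "gripper_force": force on a finger pad.
Only numpy, scipy, OpenCV 4.12 (cv2) and the standard library are available. Lean on these libraries where they do the work, as an engineer would, in place of code of your own. Each camera call takes 0.05 s, during which the arm holds its last target. There are 200 camera calls.

## Task

Take the lid off the white foam packing box and lay it on the black rubber mat, then put one round brass knob from the blue tray into each empty cell of the box, lowering it gently to the bottom of its cell without dropping or pressing it in. When every cell holds one knob, put the lid back on so that it sits fully home; leave the knobs already packed in their cells, leave any spare knobs and the cylindrical fitting in the tray, and do not disturb the brass bar handle, the tape or anything else on the bench.

Things in the scene. Friction and masses are not known exactly. Their poses are not given: they have to be found in the camera images.
- box: White rigid-foam packing box, fixed, 198 (x) x 214 (y) x 82 mm high. Origin at the centre of its underside. Outer walls 9 to 10 mm thick; inside, 12 mm below the rim (70 mm high), the mouths of six deep cells. Cell centres: cell1, 2, 3 at x = -63, 0, +63 mm, y = -51 mm; cell4, 5, 6 at the same x, y = +51 mm. Cell floors 10 mm above the origin.
- cell1 (a point): Middle of cell1, 24 mm above its floor: where the ball's centre of a standing knob belongs; axes as the box's. All cells are alike: a well 54 mm (x) by 48 mm (y), 60 mm deep, for one knob, with a notch for a finger at each y end, 32 mm wide (x), 22 mm long (y) and just as deep: 92 mm over all along y.
- cell2 (a point): The same point in cell2.
- cell3 (a point): The same point in cell3.
- cell4 (a point): The same point in cell4.
- cell5 (a point): The same point in cell5.
- cell6 (a point): The same point in cell6.
- lid: Loose white foam lid, 160 g, on the box at the start. Origin at its underside's centre, z up: first a step 172 (x) x 186 (y) x 10 mm that fits inside the box's walls with 4 mm play all round, then a slab 198 x 214 x 14 mm that rests on the rim, then a grip block 20 (x) x 90 (y) mm, 24 to 56 mm above the origin. Home, its origin is 72 mm above the box's; either way round.
- tray: Shallow blue tray with a white liner, fixed, 302 (x) x 232 (y) x 26 mm high, walls and floor 6 mm. Origin at the centre of its underside. It holds the spare knobs and one other fitting. It may be left or right of the box.
- mat: Black rubber mat, fixed, 240 x 230 x 3 mm, empty: the place for the lid. Origin at the centre of its underside. On the other side of the box from the tray.
- odd: A different brass fitting lying in the tray among the spare knobs: a small cylindrical knob, 28 mm diameter, 26 mm tall, origin at the centre of its underside. Not wanted in the box.
- pull: Brass bar handle 128 mm long, 32 mm high, standing on its two feet near the robot (bystander).
- tape: Roll of brown tape, 90 mm across, 24 mm high, beyond the box (bystander).
- packed1: Round brass knob packed in cell1 from the start, or absent (None): that cell starts empty.
- packed2: Round brass knob packed in cell2 from the start, or absent (None): that cell starts empty.
- packed3: Round brass knob packed in cell3 from the start, or absent (None): that cell starts empty.
- packed4: Round brass knob packed in cell4 from the start, or absent (None): that cell starts empty.
- packed5: Round brass knob packed in cell5 from the start, or absent (None): that cell starts empty.
- packed6: Round brass knob packed in cell6 from the start, or absent (None): that cell starts empty.
- spare1: Spare round brass knob in the tray, like the packed ones. All knobs: a 40 mm ball on a round foot 24 mm across, 44 mm tall in all, about 120 g. Origin at the ball's centre; own z points from foot to top, the foot's face 24 mm below the origin. Stands on its foot; knocked over, the ball's centre is 20 mm above the floor.
- spare2: Spare round brass knob in the tray, like the packed ones.
- spare3: Spare round brass knob in the tray, like the packed ones.
- spare4: Spare round brass knob in the tray, like the packed ones.
- spare5: Spare round brass knob in the tray, like the packed ones.
There are look-alikes about, which are no part of the job. Leave any turquoise look-alike of the spare3 alone. What is shaped like the spare5 but green is not meant.

How it is judged (in metres and radians):
On the way, in this order (a step that is already met when the one before it is completed fails the run):
1. the lid lies flat on the rubber mat, let go (horizontal distance between lid and mat below 0.06 m and height (world z) of lid below 0.012 m and angle between lid's own z axis and vertical below 0.05 rad and contact force between the fingers and lid below 0.05 N), for 0.2 s.
2. every cell of the open box holds one knob at its bottom, all let go (distance between any of packed1, spare1, spare2, spare3, spare4, spare5 and cell1 below 0.02 m and distance between any of packed2, spare1, spare2, spare3, spare4, spare5 and cell2 below 0.02 m and distance between any of packed3, spare1, spare2, spare3, spare4, spare5 and cell3 below 0.02 m and distance between any of packed4, spare1, spare2, spare3, spare4, spare5 and cell4 below 0.02 m and distance between any of packed5, spare1, spare2, spare3, spare4, spare5 and cell5 below 0.02 m and distance between any of packed6, spare1, spare2, spare3, spare4, spare5 and cell6 below 0.02 m and horizontal distance between lid and box above 0.15 m and contact force between the fingers and spare1 below 0.05 N and contact force between the fingers and spare2 below 0.05 N and contact force between the fingers and spare3 below 0.05 N and contact force between the fingers and spare4 below 0.05 N and contact force between the fingers and spare5 below 0.05 N), for 0.3 s.
At the end, for the whole second after the job is handed in: Each of the six cells holds a knob at its bottom (ball's centre within 20 mm of its place); other spares and the cylindrical fitting are in the tray; the lid is home (within 8 mm and 0.06 rad, flush to 4 mm, level); all at rest (distance between any of packed1, spare1, spare2, spare3, spare4, spare5 and cell1 below 0.02 m and distance between any of packed2, spare1, spare2, spare3, spare4, spare5 and cell2 below 0.02 m and distance between any of packed3, spare1, spare2, spare3, spare4, spare5 and cell3 below 0.02 m and distance between any of packed4, spare1, spare2, spare3, spare4, spare5 and cell4 below 0.02 m and distance between any of packed5, spare1, spare2, spare3, spare4, spare5 and cell5 below 0.02 m and distance between any of packed6, spare1, spare2, spare3, spare4, spare5 and cell6 below 0.02 m and (distance between spare1 and cell1 below 0.02 m or distance between spare1 and cell2 below 0.02 m or distance between spare1 and cell3 below 0.02 m or distance between spare1 and cell4 below 0.02 m or distance between spare1 and cell5 below 0.02 m or distance between spare1 and cell6 below 0.02 m or (x of spare1 in the frame of tray between -0.146 and 0.146 m and y of spare1 in the frame of tray between -0.111 and 0.111 m and height (world z) of spare1 below 0.06 m)) and (distance between spare2 and cell1 below 0.02 m or distance between spare2 and cell2 below 0.02 m or distance between spare2 and cell3 below 0.02 m or distance between spare2 and cell4 below 0.02 m or distance between spare2 and cell5 below 0.02 m or distance between spare2 and cell6 below 0.02 m or (x of spare2 in the frame of tray between -0.146 and 0.146 m and y of spare2 in the frame of tray between -0.111 and 0.111 m and height (world z) of spare2 below 0.06 m)) and (distance between spare3 and cell1 below 0.02 m or distance between spare3 and cell2 below 0.02 m or distance between spare3 and cell3 below 0.02 m or distance between spare3 and cell4 below 0.02 m or distance between spare3 and cell5 below 0.02 m or distance between spare3 and cell6 below 0.02 m or (x of spare3 in the frame of tray between -0.146 and 0.146 m and y of spare3 in the frame of tray between -0.111 and 0.111 m and height (world z) of spare3 below 0.06 m)) and (distance between spare4 and cell1 below 0.02 m or distance between spare4 and cell2 below 0.02 m or distance between spare4 and cell3 below 0.02 m or distance between spare4 and cell4 below 0.02 m or distance between spare4 and cell5 below 0.02 m or distance between spare4 and cell6 below 0.02 m or (x of spare4 in the frame of tray between -0.146 and 0.146 m and y of spare4 in the frame of tray between -0.111 and 0.111 m and height (world z) of spare4 below 0.06 m)) and (distance between spare5 and cell1 below 0.02 m or distance between spare5 and cell2 below 0.02 m or distance between spare5 and cell3 below 0.02 m or distance between spare5 and cell4 below 0.02 m or distance between spare5 and cell5 below 0.02 m or distance between spare5 and cell6 below 0.02 m or (x of spare5 in the frame of tray between -0.146 and 0.146 m and y of spare5 in the frame of tray between -0.111 and 0.111 m and height (world z) of spare5 below 0.06 m)) and x of odd in the frame of tray between -0.146 and 0.146 m and y of odd in the frame of tray between -0.111 and 0.111 m and height (world z) of odd below 0.06 m and horizontal distance between lid and box below 0.008 m and z of lid in the frame of box between 0.066 and 0.076 m and angle between the x axis of lid and the x axis of box, either way round below 0.06 rad and angle between lid's own z axis and vertical below 0.03 rad and linear speed of lid below 0.02 m/s and linear speed of each of spare1, spare2, spare3, spare4, spare5 below 0.03 m/s); the robot touches nothing.
It fails at once if a knob is let fall into the box (loose under the hand over the box at more than 0.45 m/s) ((linear speed of spare1 above 0.45 m/s and horizontal distance between spare1 and box below 0.12 m and horizontal distance between spare1 and the grasp point below 0.03 m and contact force between the fingers and spare1 below 0.05 N) or (linear speed of spare2 above 0.45 m/s and horizontal distance between spare2 and box below 0.12 m and horizontal distance between spare2 and the grasp point below 0.03 m and contact force between the fingers and spare2 below 0.05 N) or (linear speed of spare3 above 0.45 m/s and horizontal distance between spare3 and box below 0.12 m and horizontal distance between spare3 and the grasp point below 0.03 m and contact force between the fingers and spare3 below 0.05 N) or (linear speed of spare4 above 0.45 m/s and horizontal distance between spare4 and box below 0.12 m and horizontal distance between spare4 and the grasp point below 0.03 m and contact force between the fingers and spare4 below 0.05 N) or (linear speed of spare5 above 0.45 m/s and horizontal distance between spare5 and box below 0.12 m and horizontal distance between spare5 and the grasp point below 0.03 m and contact force between the fingers and spare5 below 0.05 N)).
It fails at once if the fingers press a knob against the box with more than 20 N ((contact force between spare1 and box above 20 N and contact force between the fingers and spare1 above 0.5 N) or (contact force between spare2 and box above 20 N and contact force between the fingers and spare2 above 0.5 N) or (contact force between spare3 and box above 20 N and contact force between the fingers and spare3 above 0.5 N) or (contact force between spare4 and box above 20 N and contact force between the fingers and spare4 above 0.5 N) or (contact force between spare5 and box above 20 N and contact force between the fingers and spare5 above 0.5 N)).
It fails at once if a knob that was already packed is taken from its cell (moved over 30 mm) (distance of any of packed1, packed2, packed3, packed4, packed5, packed6 from where it was at the start of the episode above 0.03 m).
It fails at once if the bar handle or the roll of tape is moved over 30 mm (distance of any of pull, tape from where it was at the start of the episode above 0.03 m).
Of packed1, packed2, packed3, packed4, packed5, packed6 only 1 to 3 are there at a start; the rules pass over those that are not, and their reading is None.
At some moment in a run one of spare1, spare2, spare3, spare4, spare5 may be knocked a few centimetres aside while the robot is not near it.
It also fails if it takes over 210 s, if anything falls off the work surface, if the arm or the gripper's body presses on something with over 40 N, if the wrist force passes 120 N, or if a joint passes its speed limit or range.

## Working session

There is one attempt and no reset: what is moved stays moved. The work goes in short steps, Python scripts to look and compute and a shell command to move; the robot and the scene stay as the last step left them, time stands still between calls to the robot, and variables do not carry over. Pictures are saved under pics/ and viewed, at most 14 in all, crops included, and the job is handed in when it is done.

```bash
mkdir -p pics
cat > h.py <<'E'
import numpy as np, cv2
from station import r, cams
def snap(name,fn=None):
    s=r.sense(); im=cams.capture(name)
    if fn: cv2.imwrite('pics/'+fn,im[:,:,::-1])
    return im,s
def cam(name,s=None):
    c=cams.get_calibration(name); K=np.array(c['camera_matrix'])
    if name=='wrist':
        T=np.eye(4);T[:3,:3]=s['ee_rot'];T[:3,3]=s['tcp_pos']; M=T@np.array(c['T_tool_cam'])
        return K,M[:3,:3],M[:3,3]
    R=cv2.Rodrigues(np.array(c['rvec'],float))[0]; return K,R.T,-R.T@np.array(c['tvec'],float).ravel()
def ray(name,uv,z,s=None):
    K,R,o=cam(name,s); uv=np.atleast_2d(uv)
    d=(R@np.linalg.inv(K)@np.c_[uv,np.ones(len(uv))].T).T
    return o+d*((z-o[2])/d[:,2])[:,None]
def proj(name,P,s=None):
    K,R,o=cam(name,s); q=(K@R.T@(np.atleast_2d(P)-o).T).T; return q[:,:2]/q[:,2:]
E
python3 - <<'E'
from h import *
a,s=snap('scene','scene0.png'); b,_=snap('top','top0.png')
for n in('scene','top'):
    K,R,o=cam(n); print(n,o.round(3),R[:,2].round(3),K[0,0])
print(s); print(cams.get_calibration('wrist'))
E
```

```text
scene [ 1.201 -0.556  0.838] [-0.569  0.444 -0.692] 464.9232960576764
top [ 0.451 -0.081  1.075] [ 0.129  0.038 -0.991] 417.4142686695028
{'time_s': 0.0, 'joints': array([-5.28506418e+01,  2.20926020e+01,  3.80073027e-01, -2.80337263e-02,
       -6.84104656e+01, -1.48167047e+01]), 'joint_velocities': array([-0.06833308,  0.0869052 ,  0.04205348, -0.09991516,  0.00617153,
        0.021157  ]), 'effort': array([ 6.79645473e-04, -3.90658486e+01,  1.87407392e+01,  4.21986088e+00,
        1.10988037e-02, -1.98812522e-04]), 'tcp_pos': array([ 0.23728068, -0.57756485,  0.22144468]), 'ee_rot': array([[-9.25061841e-01, -3.79815375e-01, -9.33703270e-04],
       [-3.79816507e-01,  9.25059716e-01,  1.98573631e-03],
       [ 1.09518102e-04,  2.19156480e-03, -9.99997593e-01]]), 'wrist_force': array([ 0.21384733, -0.21982219, -0.59274252]), 'moment': array([0.00126679, 0.02465654, 0.02291087]), 'gripper_force': 0.0, 'gripper_width': 1.0000654316538524}
{'camera_matrix': array([[370.41874716,   0.        , 278.78021023],
       [  0.        , 370.41874716, 212.46764705],
       [  0.        ,   0.        ,   1.        ]]), 'T_tool_cam': array([[-6.37829766e-05, -9.67138438e-01, -2.54250345e-01,
         6.80914281e-02],
       [ 9.99999939e-01, -1.48873423e-04,  3.15430200e-04,
        -6.68631790e-04],
       [-3.42915790e-04, -2.54250310e-01,  9.67138388e-01,
        -1.63633393e-01],
       [ 0.00000000e+00,  0.00000000e+00,  0.00000000e+00,
         1.00000000e+00]])}
```

View pics/top0.png

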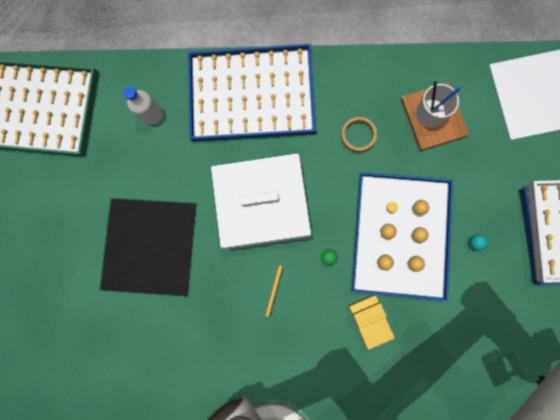

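View pics/scene0.png

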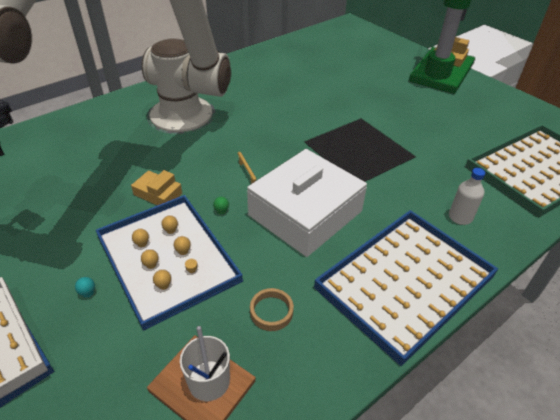

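In the top view (up is +x, left is +y):
- The lidded box is at (262,200), with its grip block at (259,198).
- The mat is at (149,247).
- The blue tray at (404,236) holds five round brass knobs: (421,208), (389,231), (420,235), (386,262) and (417,264). The small cylinder is at (392,207).
- The green ball at (329,257) and the turquoise ball at (478,242) are outside the tray. They are the look-alikes, so I leave them.
- The bar handle is at (273,290) and the tape at (359,134).

```bash
cat > m.py <<'E'
from h import *
im=cv2.imread('pics/top0.png'); hsv=cv2.cvtColor(im,cv2.COLOR_BGR2HSV)
def cs(mask,lo,box):
    m=np.zeros_like(mask); x0,y0,x1,y1=box; m[y0:y1,x0:x1]=mask[y0:y1,x0:x1]
    return [c for c in cv2.findContours(m,cv2.RETR_EXTERNAL,cv2.CHAIN_APPROX_NONE)[0] if cv2.contourArea(c)>lo]
def rect(c,z):
    P=ray('top',c[:,0,:],z)[:,:2].astype(np.float32); (cx,cy),wh,a=cv2.minAreaRect(P); print('  rect',np.round([cx,cy,*wh],3),round(a,1))
print('knobs')
for c in cs(cv2.inRange(hsv,(8,120,60),(30,255,255)),30,(355,175,450,298)):
    m=c[:,0,:].mean(0); print(m.round(),ray('top',m,0.03).round(3),cv2.contourArea(c))
print('lid top z.096')
for c in cs(cv2.inRange(hsv,(0,0,200),(179,40,255)),500,(200,145,320,260)): rect(c,.096)
print('mat')
for c in cs(cv2.inRange(hsv,(0,0,0),(179,255,45)),500,(90,190,205,305)): rect(c,.003)
print('tray')
for c in cs(cv2.inRange(hsv,(100,120,40),(125,255,255)),200,(345,165,460,305)): rect(c,.026)
print('pull')
for c in cs(cv2.inRange(hsv,(8,120,60),(30,255,255)),30,(255,255,295,325)): rect(c,.03)
print('grip ends',ray('top',[[240,199],[278,197]],.128).round(3))
cv2.imwrite('pics/lid.png',cv2.resize(im[150:260,200:320],None,fx=5,fy=5,interpolation=cv2.INTER_CUBIC))
E
python3 m.py
```

```text
knobs
[416. 263.] [[ 0.439 -0.353  0.03 ]] 141.0
[385. 262.] [[ 0.442 -0.278  0.03 ]] 133.5
[420. 234.] [[ 0.51  -0.366  0.03 ]] 137.0
[388. 231.] [[ 0.519 -0.288  0.03 ]] 131.0
[392. 207.] [[ 0.58 -0.3   0.03]] 56.5
[421. 207.] [[ 0.578 -0.37   0.03 ]] 133.5
lid top z.096
  rect [0.591 0.026 0.197 0.212] 8.0
mat
  rect [0.484 0.325 0.223 0.233] 86.1
tray
  rect [ 0.51  -0.324  0.233  0.302] 84.7
pull
  rect [ 0.374 -0.004  0.01   0.124] 74.7
grip ends [[ 0.588  0.068  0.128]
 [ 0.592 -0.02   0.128]]
```

View pics/lid.png

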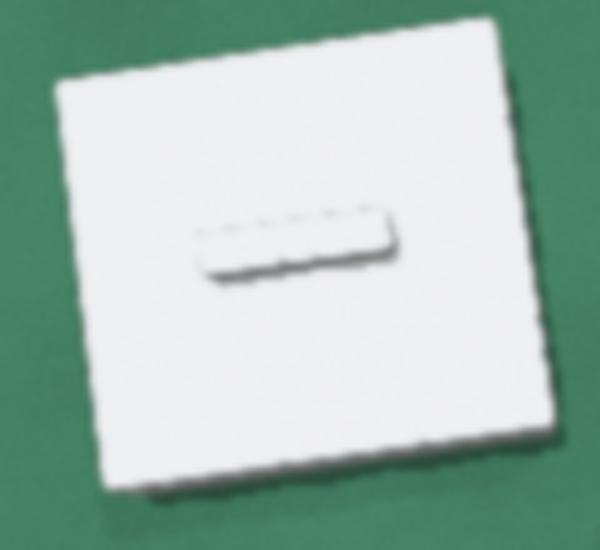

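The crop shows the lid turned about +8°, with the grip block along its y axis. The tool has to close along the lid's x axis, so I rotate by 75.7° and then travel above the lid.

```bash
cat >> h.py <<'E'
def to(p,yaw=None):
    "how far to go: turn (6 deg units, tool z), then shift in the turned tool axes; yaw = world angle of tool y"
    s=r.sense(); R=np.array(s['ee_rot']); cur=np.degrees(np.arctan2(R[1,1],R[0,1])); yaw=cur if yaw is None else yaw
    d=(yaw-cur+180)%360-180; Rn=R@cv2.Rodrigues(np.array([0,0,-np.radians(d)]))[0]
    print('t%.1f at'%s['time_s'],np.round(s['tcp_pos'],4),'yaw %.1f'%cur,'q6 %.0f'%s['joints'][5],'w %.3f'%s['gripper_width'],'| az %.2f'%(-d/6),'shift',(Rn.T@(np.array(p)-s['tcp_pos'])).round(4))
E
python3 -m handwheel '[[[0,0,-1.26,0,0,0,0.07],[0,0,-1.26,0,0,0,0.07],[0,0,-1.26,0,0,0,0.07],[0,0,-1.26,0,0,0,0.07],[0,0,-1.26,0,0,0,0.07],[0,0,-1.26,0,0,0,0.07],[0,0,-1.26,0,0,0,0.07],[0,0,-1.26,0,0,0,0.07],[0,0,-1.26,0,0,0,0.07],[0,0,-1.26,0,0,0,0.07]]]'
python3 -m handwheel '[[[0,0,0,-0.0305,-0.0241,0,0.07],[0,0,0,-0.0305,-0.0241,0,0.07],[0,0,0,-0.0305,-0.0241,0,0.07],[0,0,0,-0.0305,-0.0241,0,0.07],[0,0,0,-0.0305,-0.0241,0,0.07],[0,0,0,-0.0305,-0.0241,0,0.07],[0,0,0,-0.0305,-0.0241,0,0.07],[0,0,0,-0.0305,-0.0241,0,0.07],[0,0,0,-0.0305,-0.0241,0,0.07]]]'
python3 -m handwheel '[[[0,0,0,-0.0305,-0.0241,0,0.07],[0,0,0,-0.0305,-0.0241,0,0.07],[0,0,0,-0.0305,-0.0241,0,0.07],[0,0,0,-0.0305,-0.0241,0,0.07],[0,0,0,-0.0305,-0.0241,0,0.07],[0,0,0,-0.0305,-0.0241,0,0.07],[0,0,0,-0.0305,-0.0241,0,0.07],[0,0,0,-0.0305,-0.0241,0,0.07],[0,0,0,-0.0305,-0.0241,0,0.07],[0,0,0,0,0,0,0.07]]]'
python3 - <<'E'
from h import *
to([.591,.026,.2],188)
im,s=snap('wrist','w1.png')
E
```

```text
time_s: 1.1
tcp_pos: [0.2374, -0.5778, 0.2219]
ee_rot: [[0.143, -0.99, -0.001], [-0.99, -0.143, 0.001], [-0.001, 0.0, -1.0]]
wrist_force: [0.2, 0.3, -0.1]
gripper_width: 0.806
gripper_force: 0.0
time_s: 2.0
tcp_pos: [0.4147, -0.2747, 0.2223]
ee_rot: [[0.138, -0.99, -0.0], [-0.99, -0.138, 0.0], [-0.0, 0.0, -1.0]]
wrist_force: [0.4, -0.5, -0.7]
gripper_width: 0.807
gripper_force: 0.0
time_s: 3.0
tcp_pos: [0.5931, 0.029, 0.2213]
ee_rot: [[0.142, -0.99, -0.0], [-0.99, -0.142, 0.0], [-0.0, 0.0, -1.0]]
wrist_force: [-0.2, -0.1, -0.0]
gripper_width: 0.803
gripper_force: 0.0
t3.0 at [0.5931 0.029  0.2213] yaw -171.8 q6 -10 w 0.803 | az 0.03 shift [0.0027 0.0025 0.0213]
```

View pics/w1.png

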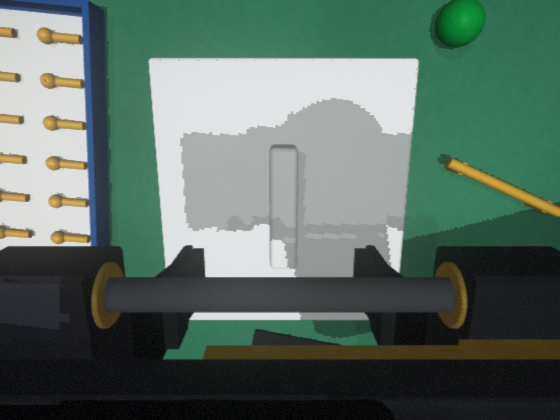

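The wrist view shows the lid square to the tool. The grip block spans columns 270 to 297 and rows 145 to 268, and the slab's far corners are at (150,60) and (418,60).

Run:
```python
from h import *
s=r.sense()
print(ray('wrist',[[284,147],[284,268]],.128,s).round(4)); c=ray('wrist',[[150,60],[418,60]],.096,s);print(c.round(4), np.degrees(np.arctan2(*(c[1]-c[0])[[1,0]])), np.linalg.norm(c[1]-c[0]))
m=ray('wrist',[[284,147],[284,268]],.128,s).mean(0); to([m[0],m[1],.102],188)
```

```text
[[ 0.5961 -0.0209  0.128 ]
 [ 0.5832  0.0675  0.128 ]]
[[ 0.7008 -0.0665  0.096 ]
 [ 0.5076 -0.094   0.096 ]] -171.9003405913324 0.19507339309912827
t3.0 at [0.5918 0.0273 0.2214] yaw -171.9 q6 -10 w 0.808 | az 0.01 shift [0.0037 0.0024 0.1194]
```

```bash
python3 -m handwheel '[[[0,0,0,0.004,0.0024,0.03,0.07],[0,0,0,0,0,0.03,0.07],[0,0,0,0,0,0.03,0.07],[0,0,0,0,0,0.028,0.07],[0,0,0,0,0,0,0.07],[0,0,0,0,0,0,0],[0,0,0,0,0,0,0],[0,0,0,0,0,0,0],[0,0,0,0,0,0,0],[0,0,0,0,0,0,0],[0,0,0,0,0,0,0]]]'
python3 -m handwheel '[[[0,0,0,0,0,-0.01,0],[0,0,0,0,0,-0.02,0],[0,0,0,0,0,-0.03,0],[0,0,0,0,0,-0.03,0],[0,0,0,0,0,0,0]]]'
python3 - <<'E'
from h import *
to([.484,.325,.036],188)
E
```

```text
time_s: 4.15
tcp_pos: [0.5897, 0.0213, 0.105]
ee_rot: [[0.138, -0.99, 0.001], [-0.99, -0.138, 0.0], [-0.0, -0.001, -1.0]]
wrist_force: [-0.6, -1.0, -0.1]
gripper_width: 0.344
gripper_force: 0.0
time_s: 4.65
tcp_pos: [0.5923, 0.0216, 0.1999]
ee_rot: [[0.139, -0.99, 0.01], [-0.99, -0.139, 0.001], [-0.0, -0.01, -1.0]]
wrist_force: [0.7, -0.2, -1.3]
gripper_width: 0.225
gripper_force: 30.0
t4.7 at [0.5923 0.0216 0.1999] yaw -172.0 q6 -10 w 0.225 | az -0.00 shift [-0.3155  0.0667  0.1632]
```

The fingers only finished closing during the lift, so I check how the lid hangs before travelling.

Run:
```python
from h import *
im,s=snap('scene'); c=im[110:260,210:400]; cv2.imwrite('pics/s1.png',cv2.resize(c,None,fx=4,fy=4)[:,:,::-1])
```

```text
(no output)
```

View pics/s1.png

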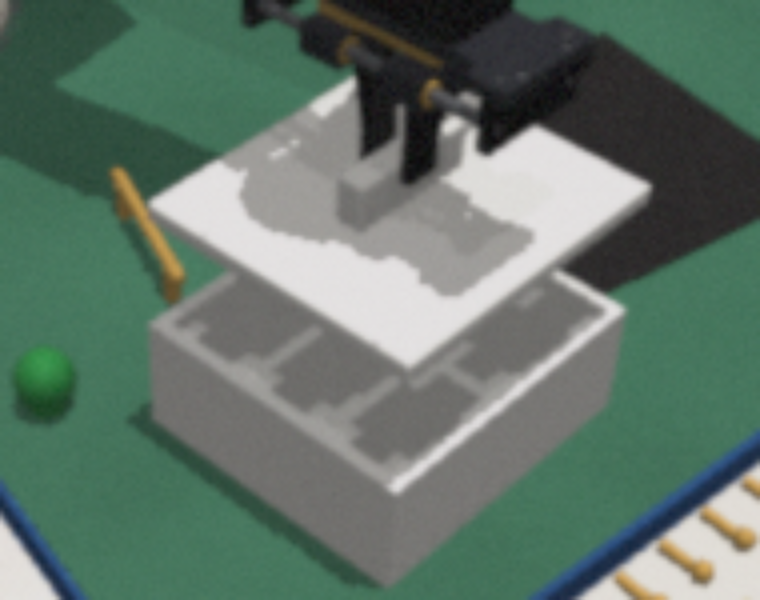

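The lid hangs level in the grip and the open box is below it. The near top corner of the slab is at about pixel (312,200). I'll use that to find how far down the block the grip sits.

Run:
```python
from h import *
a=np.radians(8.1); R=np.array([[np.cos(a),-np.sin(a)],[np.sin(a),np.cos(a)]]); p=np.array([.5905,.0225])+R@[.099,-.107]
for z in (.082,.096,.15,.16,.17,.18,.19): print(z,proj('scene',[*p,z]).round(1))
```

```text
0.082 [[308.  234.1]]
0.096 [[308.3 229.7]]
0.15 [[309.8 212.2]]
0.16 [[310.1 208.8]]
0.17 [[310.4 205.3]]
0.18 [[310.7 201.8]]
0.19 [[311.  198.3]]
```

```bash
python3 -m handwheel '[[[0,0,0,-0.015,0.003,0,0],[0,0,0,-0.0273,0.0058,0,0],[0,0,0,-0.0273,0.0058,0,0],[0,0,0,-0.0273,0.0058,0,0],[0,0,0,-0.0273,0.0058,0,0],[0,0,0,-0.0273,0.0058,0,0],[0,0,0,-0.0273,0.0058,0,0],[0,0,0,-0.0273,0.0058,0,0],[0,0,0,-0.0273,0.0058,0,0],[0,0,0,-0.0273,0.0058,0,0],[0,0,0,-0.0273,0.0058,0,0],[0,0,0,-0.0273,0.0058,0,0]]]'
python3 -m handwheel '[[[0,0,0,0,0,0.03,0],[0,0,0,0,0,0.03,0],[0,0,0,0,0,0.03,0],[0,0,0,0,0,0.03,0],[0,0,0,0,0,0.02,0],[0,0,0,0,0,0.01,0],[0,0,0,0,0,0.003,0],[0,0,0,0,0,0,0]]]'
python3 - <<'E'
from h import *
to([.484,.325,.041],188)
im,s=snap('scene'); c=im[60:210,270:440]; cv2.imwrite('pics/s2.png',cv2.resize(c,None,fx=4,fy=4)[:,:,::-1])
E
```

```text
time_s: 5.9
tcp_pos: [0.4779, 0.3251, 0.1927]
ee_rot: [[0.138, -0.99, -0.003], [-0.99, -0.138, -0.002], [0.002, 0.003, -1.0]]
wrist_force: [0.2, 0.4, -1.6]
gripper_width: 0.223
gripper_force: 30.0
time_s: 6.7
tcp_pos: [0.4773, 0.3227, 0.045]
ee_rot: [[0.14, -0.99, -0.004], [-0.99, -0.14, -0.006], [0.005, 0.005, -1.0]]
wrist_force: [-12.0, -5.2, 27.2]
gripper_width: 0.227
gripper_force: 30.0
t6.7 at [0.4773 0.3227 0.045 ] yaw -172.0 q6 -42 w 0.227 | az 0.01 shift [-0.0013 -0.007   0.004 ]
```

View pics/s2.png

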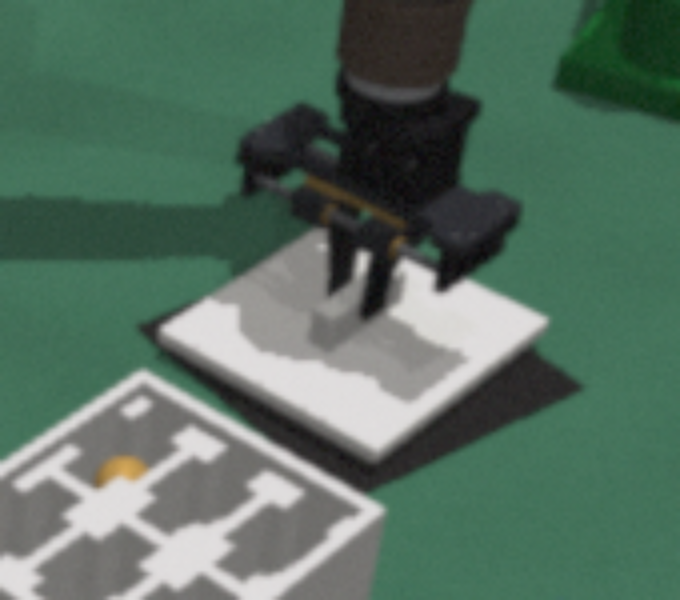

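The lid has touched the mat (27 N up). I release it and rise, then look at the open box from above.

```bash
python3 -m handwheel '[[[0,0,0,0,0,-0.001,0.05],[0,0,0,0,0,0,0.05],[0,0,0,0,0,0,0.05],[0,0,0,0,0,0,0.05],[0,0,0,0,0,-0.02,0.05],[0,0,0,0,0,-0.03,0.05],[0,0,0,0,0,-0.04,0.05],[0,0,0,0,0,-0.04,0.05],[0,0,0,0,0,-0.04,0.05],[0,0,0,0,0,0,0.05]]]'
python3 - <<'E'
from h import *
im,s=snap('top','top1.png'); cv2.imwrite('pics/t1c.png',cv2.resize(im[145:310,90:460],None,fx=2.15,fy=2.15,interpolation=cv2.INTER_CUBIC)[:,:,::-1])
E
```

```text
time_s: 7.75
tcp_pos: [0.4827, 0.3265, 0.2189]
ee_rot: [[0.139, -0.99, 0.01], [-0.99, -0.139, 0.008], [-0.007, -0.011, -1.0]]
wrist_force: [0.4, 0.3, -0.5]
gripper_width: 0.576
gripper_force: 0.0
```

View pics/t1c.png

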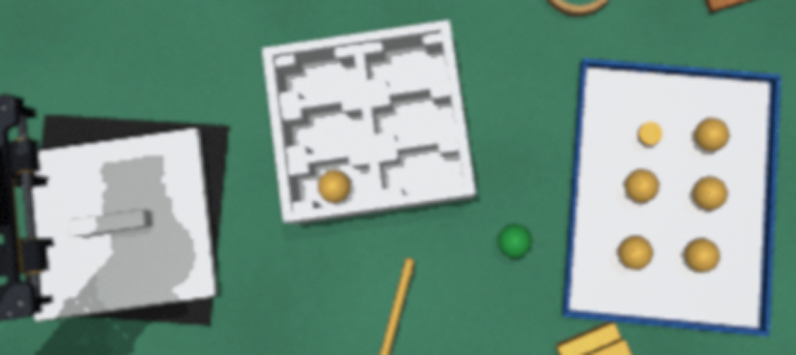

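The lid lies on the mat, released. One knob is packed at crop (334,186), in the low-x, high-y cell, so the other five cells need all five spares.

```bash
cat > m2.py <<'E'
from h import *
im=cv2.imread('pics/top1.png'); hsv=cv2.cvtColor(im,cv2.COLOR_BGR2HSV)
def cs(mask,lo,box):
    m=np.zeros_like(mask); x0,y0,x1,y1=box; m[y0:y1,x0:x1]=mask[y0:y1,x0:x1]
    return [c for c in cv2.findContours(m,cv2.RETR_EXTERNAL,cv2.CHAIN_APPROX_NONE)[0] if cv2.contourArea(c)>lo]
for c in cs(cv2.inRange(hsv,(0,0,190),(179,45,255)),500,(200,145,320,260)):
    P=ray('top',c[:,0,:],.082)[:,:2].astype(np.float32); (cx,cy),wh,a=cv2.minAreaRect(P); print('box',np.round([cx,cy,*wh],4),round(a,1))
    a=np.radians(a if a<45 else a-90)
R=np.array([[np.cos(a),-np.sin(a)],[np.sin(a),np.cos(a)]])
for i,(x,y) in enumerate([(x,y) for y in(-.051,.051) for x in(-.063,0,.063)]): print('cell',i+1,(np.array([cx,cy])+R@[x,y]).round(4))
for c in cs(cv2.inRange(hsv,(8,120,60),(30,255,255)),30,(200,150,450,298)):
    m=c[:,0,:].mean(0); print('brass',m.round(),ray('top',m,.03)[0].round(3),cv2.contourArea(c))
E
python3 m2.py; python3 -c "
from h import *
to([.442,-.278,.2],98)"
```

```text
box [0.5911 0.0257 0.1981 0.2145] 8.1
cell 1 [ 0.5359 -0.0337]
cell 2 [ 0.5983 -0.0248]
cell 3 [ 0.6607 -0.0158]
cell 4 [0.5215 0.0673]
cell 5 [0.5839 0.0762]
cell 6 [0.6462 0.0851]
brass [276. 282.] [ 0.395 -0.009  0.03 ] 93.5
brass [416. 263.] [ 0.439 -0.353  0.03 ] 142.0
brass [385. 262.] [ 0.442 -0.278  0.03 ] 133.5
brass [420. 234.] [ 0.51  -0.366  0.03 ] 139.0
brass [388. 231.] [ 0.519 -0.288  0.03 ] 130.0
brass [245. 231.] [0.52  0.069 0.03 ] 125.0
brass [392. 207.] [ 0.58  -0.299  0.03 ] 60.0
brass [421. 207.] [ 0.578 -0.37   0.03 ] 133.5
t7.8 at [0.4811 0.3255 0.2154] yaw -172.1 q6 -42 w 0.575 | az 14.99 shift [ 0.1228 -0.5923  0.0124]
```

```bash
python3 -m handwheel '[[[0,0,1.25,0,0,0,0.06],[0,0,1.25,0,0,0,0.06],[0,0,1.25,0,0,0,0.06],[0,0,1.25,0,0,0,0.06],[0,0,1.25,0,0,0,0.06],[0,0,1.25,0,0,0,0.06],[0,0,1.25,0,0,0,0.06],[0,0,1.25,0,0,0,0.06],[0,0,1.25,0,0,0,0.06],[0,0,1.25,0,0,0,0.06],[0,0,1.25,0,0,0,0.06],[0,0,1.25,0,0,0,0.06]]]'
python3 -m handwheel '[[[0,0,0,0,-0.031,-0.007,0.06],[0,0,0,0,-0.031,-0.007,0.06],[0,0,0,0,-0.031,-0.007,0.06],[0,0,0,0,-0.031,-0.007,0.06],[0,0,0,0,-0.031,-0.007,0.06],[0,0,0,0,-0.031,-0.007,0.06],[0,0,0,0,-0.031,-0.007,0.06],[0,0,0,0,-0.031,-0.007,0.06],[0,0,0,0,-0.031,-0.007,0.06],[0,0,0,0,-0.031,-0.007,0.06],[0,0,0,0,0,0,0.06]]]'
python3 - <<'E'
from h import *
to([.52,.0245,.2],98)
snap('wrist','w2.png')
E
```

```text
time_s: 9.0
tcp_pos: [0.4793, 0.3238, 0.2104]
ee_rot: [[-0.991, -0.132, -0.003], [-0.132, 0.991, -0.002], [0.003, -0.002, -1.0]]
wrist_force: [0.6, 0.9, -1.1]
gripper_width: 0.695
gripper_force: 0.0
time_s: 10.1
tcp_pos: [0.5228, 0.0147, 0.2817]
ee_rot: [[-0.991, -0.134, -0.001], [-0.134, 0.991, -0.001], [0.001, -0.001, -1.0]]
wrist_force: [0.6, 0.3, 0.3]
gripper_width: 0.69
gripper_force: 0.0
t10.1 at [0.5228 0.0147 0.2817] yaw 97.7 q6 -102 w 0.690 | az -0.05 shift [0.0013 0.0102 0.0817]
```

View pics/w2.png

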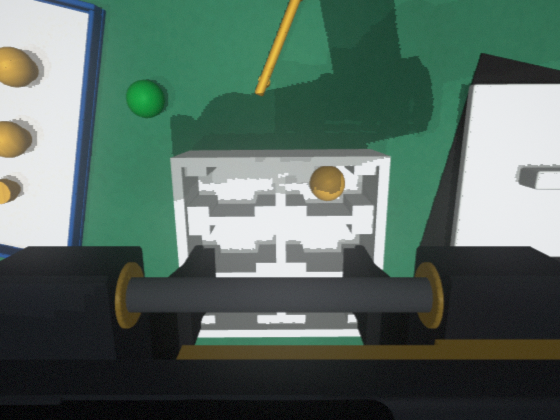

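The packed knob is at (327,183). The near rim corners are at about (173,157) and (389,157).

Run:
```python
from h import *
s=r.sense(); c=ray('wrist',[[173,157],[389,157],[280,336]],.082,s)[:,:2]; print(c.round(4)); d=c[1]-c[0]; print(np.linalg.norm(d),np.degrees(np.arctan2(d[1],d[0]))-90)
n=np.array([d[1],-d[0]])/np.linalg.norm(d); print('centre',(c[:2].mean(0)+.099*n).round(4), ((c[2]-c[0])@n).round(4)); print('ball',ray('wrist',[327,183],.034,s).round(4))
to([.442,-.278,.2],98)
```

```text
[[ 0.5077 -0.0903]
 [ 0.4793  0.1183]
 [ 0.6893  0.0398]]
0.21052101781878113 7.745707653169646
centre [0.5916 0.0273] 0.1974
ball [[0.5204 0.0701 0.034 ]]
t10.2 at [0.5224 0.016  0.2812] yaw 97.8 q6 -102 w 0.688 | az -0.04 shift [ 0.1204 -0.2799  0.0815]
```

```bash
cat >> h.py <<'E'
def look(near=None,z=.03):
    "brass blobs in wrist view, placed at height z"
    im,s=snap('wrist'); m=cv2.inRange(cv2.cvtColor(im,cv2.COLOR_RGB2HSV),(8,120,60),(30,255,255)); m[244:]=0
    for c in cv2.findContours(m,cv2.RETR_EXTERNAL,cv2.CHAIN_APPROX_NONE)[0]:
        if cv2.contourArea(c)<300: continue
        (u,v),rad=cv2.minEnclosingCircle(c); P=ray('wrist',[u,v],z,s)[0]
        if near is None or np.hypot(*(P[:2]-near))<.05: print('blob',round(u),round(v),'r%.0f'%rad,P.round(4));
E
python3 -m handwheel '[[[0,0,0,0.0134,-0.0311,0.009,0.06],[0,0,0,0.0134,-0.0311,0.009,0.06],[0,0,0,0.0134,-0.0311,0.009,0.06],[0,0,0,0.0134,-0.0311,0.009,0.06],[0,0,0,0.0134,-0.0311,0.009,0.06],[0,0,0,0.0134,-0.0311,0.009,0.06],[0,0,0,0.0134,-0.0311,0.009,0.06],[0,0,0,0.0134,-0.0311,0.009,0.06],[0,0,0,0.0134,-0.0311,0.009,0.06],[0,0,0,0,0,0,0.06]]]'
python3 - <<'E'
from h import *
look(); to([.442,-.278,.013],98)
E
```

```text
time_s: 11.15
tcp_pos: [0.4399, -0.2778, 0.1985]
ee_rot: [[-0.991, -0.134, -0.006], [-0.134, 0.991, 0.002], [0.005, 0.003, -1.0]]
wrist_force: [-0.7, -0.2, -0.4]
gripper_width: 0.69
gripper_force: 0.0
blob 547 213 r17 [ 0.4256 -0.0281  0.03  ]
blob 279 197 r19 [ 0.4432 -0.2771  0.03  ]
blob 195 183 r18 [ 0.4408 -0.3545  0.03  ]
blob 345 46 r71 [ 0.3095 -0.2394  0.03  ]
t11.2 at [ 0.4407 -0.2768  0.1993] yaw 97.8 q6 -68 w 0.692 | az -0.03 shift [-0.0018 -0.0017  0.1863]
```

```bash
python3 -m handwheel '[[[0,0,0,-0.002,0,0.035,0.06],[0,0,0,0,0,0.04,0.06],[0,0,0,0,0,0.04,0.06],[0,0,0,0,0,0.035,0.06],[0,0,0,0,0,0.025,0.06],[0,0,0,0,0,0.011,0.06],[0,0,0,0,0,0,0.0],[0,0,0,0,0,0,0.0],[0,0,0,0,0,0,0.0],[0,0,0,0,0,0,0.0],[0,0,0,0,0,0,0.0],[0,0,0,0,0,0,0.0]]]'
python3 -m handwheel '[[[0,0,0,0,0,-0.02,0],[0,0,0,0,0,-0.04,0],[0,0,0,0,0,-0.04,0],[0,0,0,0,0,-0.04,0],[0,0,0,0,0,-0.04,0],[0,0,0,0,0,0,0]]]'
python3 - <<'E'
from h import *
to([.5359,-.0337,.2],98.1)
E
```

```text
time_s: 12.4
tcp_pos: [0.4451, -0.2766, 0.017]
ee_rot: [[-0.99, -0.138, 0.003], [-0.138, 0.99, -0.001], [-0.003, -0.001, -1.0]]
wrist_force: [0.2, 2.8, 6.6]
gripper_width: 0.446
gripper_force: 30.0
time_s: 13.0
tcp_pos: [0.4468, -0.2778, 0.2019]
ee_rot: [[-0.99, -0.139, 0.012], [-0.139, 0.99, -0.005], [-0.011, -0.007, -1.0]]
wrist_force: [0.4, 0.2, 0.0]
gripper_width: 0.442
gripper_force: 30.0
t13.0 at [ 0.4468 -0.2778  0.2019] yaw 98.0 q6 -68 w 0.442 | az -0.02 shift [-0.1226  0.2291  0.0017]
```

```bash
python3 -m handwheel '[[[0,0,0,-0.0153,0.0286,0,0],[0,0,0,-0.0153,0.0286,0,0],[0,0,0,-0.0153,0.0286,0,0],[0,0,0,-0.0153,0.0286,0,0],[0,0,0,-0.0153,0.0286,0,0],[0,0,0,-0.0153,0.0286,0,0],[0,0,0,-0.0153,0.0286,0,0],[0,0,0,-0.0153,0.0286,0,0],[0,0,0,0,0,0.03,0],[0,0,0,0,0,0.02,0],[0,0,0,0,0,0,0]]]'
python3 - <<'E'
from h import *
to([.5359,-.0337,.018],98.1)
im,s=snap('scene'); cv2.imwrite('pics/s3.png',cv2.resize(im[110:260,190:390],None,fx=4,fy=4)[:,:,::-1])
E
```

```text
time_s: 14.1
tcp_pos: [0.5305, -0.0329, 0.1419]
ee_rot: [[-0.99, -0.137, -0.009], [-0.137, 0.991, -0.001], [0.009, 0.0, -1.0]]
wrist_force: [-0.8, -0.1, -2.4]
gripper_width: 0.441
gripper_force: 30.0
t14.1 at [ 0.5305 -0.0329  0.1419] yaw 97.9 q6 -96 w 0.441 | az -0.03 shift [-0.0063 -0.0016  0.1238]
```

View pics/s3.png

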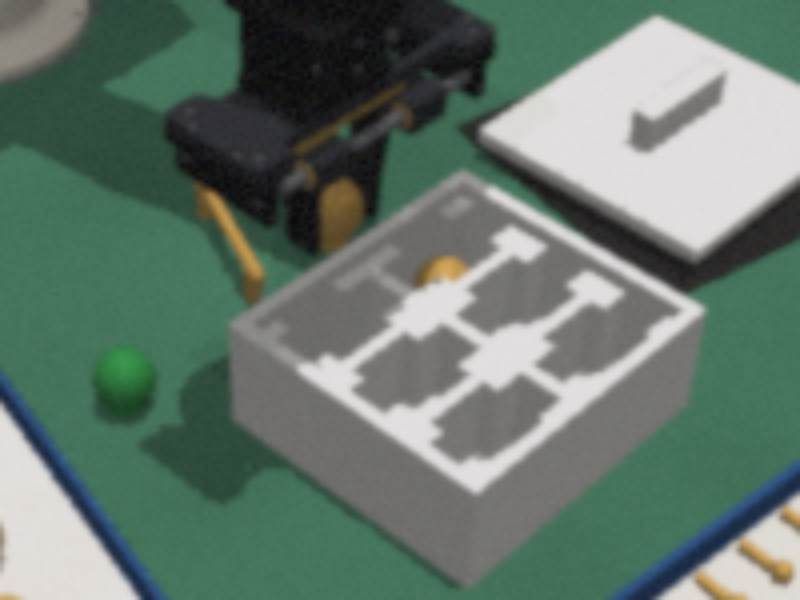

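The knob hangs upright between the fingers over cell1, at about crop (340,215). The packed knob is at (443,270). I correct by 6 mm and lower, slowly near the bottom.

```bash
python3 -m handwheel '[[[0,0,0,-0.006,-0.0015,0,0],[0,0,0,0,0,0.02,0],[0,0,0,0,0,0.025,0],[0,0,0,0,0,0.025,0],[0,0,0,0,0,0.02,0],[0,0,0,0,0,0.01,0],[0,0,0,0,0,0.007,0],[0,0,0,0,0,0,0]]]'
python3 -c "
from h import *
to([.5359,-.0337,.020],98.1)"
```

```text
time_s: 14.95
tcp_pos: [0.5402, -0.0336, 0.0386]
ee_rot: [[-0.99, -0.138, 0.001], [-0.138, 0.99, 0.0], [-0.001, -0.0, -1.0]]
wrist_force: [-0.4, -0.1, -1.3]
gripper_width: 0.443
gripper_force: 30.4
t14.9 at [ 0.5402 -0.0336  0.0386] yaw 97.9 q6 -96 w 0.443 | az -0.03 shift [0.0042 0.0005 0.0186]
```

```bash
python3 -m handwheel '[[[0,0,0,0.002,0,0.004,0],[0,0,0,0,0,0.004,0],[0,0,0,0,0,0,0]]]'; python3 -m handwheel '[[[0,0,0,0,0,0.003,0],[0,0,0,0,0,0,0]]]'; python3 -m handwheel '[[[0,0,0,0,0,0.002,0],[0,0,0,0,0,0,0]]]'
```

```text
time_s: 15.25
tcp_pos: [0.5378, -0.0337, 0.0306]
ee_rot: [[-0.99, -0.138, 0.001], [-0.138, 0.99, 0.0], [-0.001, 0.0, -1.0]]
wrist_force: [-0.0, 0.5, -0.8]
gripper_width: 0.444
gripper_force: 30.0
time_s: 15.45
tcp_pos: [0.5376, -0.0337, 0.0274]
ee_rot: [[-0.99, -0.138, -0.0], [-0.138, 0.99, 0.0], [0.0, 0.0, -1.0]]
wrist_force: [-0.2, -0.4, -0.2]
gripper_width: 0.443
gripper_force: 30.0
time_s: 15.65
tcp_pos: [0.5376, -0.0338, 0.0254]
ee_rot: [[-0.99, -0.138, -0.0], [-0.138, 0.99, -0.0], [0.0, 0.0, -1.0]]
wrist_force: [0.3, -0.1, -1.1]
gripper_width: 0.445
gripper_force: 30.0
```

```bash
python3 -m handwheel '[[[0,0,0,0,0,0.002,0],[0,0,0,0,0,0,0]]]'; python3 -m handwheel '[[[0,0,0,0,0,0.001,0],[0,0,0,0,0,0,0]]]'
```

```text
time_s: 15.85
tcp_pos: [0.5375, -0.0338, 0.0233]
ee_rot: [[-0.99, -0.138, -0.0], [-0.138, 0.99, -0.0], [0.0, 0.0, -1.0]]
wrist_force: [0.2, -0.5, -1.5]
gripper_width: 0.441
gripper_force: 30.0
time_s: 16.05
tcp_pos: [0.5376, -0.0338, 0.0224]
ee_rot: [[-0.99, -0.138, -0.0], [-0.138, 0.99, -0.0], [0.0, -0.0, -1.0]]
wrist_force: [-0.0, 1.3, -1.2]
gripper_width: 0.444
gripper_force: 30.0
```

```bash
python3 -m handwheel '[[[0,0,0,0,0,0.001,0],[0,0,0,0,0,0,0]]]'; python3 -m handwheel '[[[0,0,0,0,0,0.001,0],[0,0,0,0,0,0,0]]]'
```

```text
time_s: 16.25
tcp_pos: [0.5376, -0.0338, 0.0214]
ee_rot: [[-0.99, -0.138, -0.0], [-0.138, 0.99, -0.0], [0.0, -0.0, -1.0]]
wrist_force: [0.8, 0.3, -0.3]
gripper_width: 0.441
gripper_force: 30.0
time_s: 16.45
tcp_pos: [0.5377, -0.0338, 0.021]
ee_rot: [[-0.99, -0.138, 0.0], [-0.138, 0.99, -0.0], [-0.0, -0.0, -1.0]]
wrist_force: [-1.3, -0.3, 4.3]
gripper_width: 0.441
gripper_force: 30.0
```

Contact at TCP z = 0.021, the height I predicted. Opening just 50 mm, which stays inside the notches, then rising.

```bash
python3 -m handwheel '[[[0,0,0,0,0,0,0.05],[0,0,0,0,0,0,0.05],[0,0,0,0,0,0,0.05],[0,0,0,0,0,-0.01,0.05],[0,0,0,0,0,-0.03,0.05],[0,0,0,0,0,-0.04,0.05],[0,0,0,0,0,-0.04,0.05],[0,0,0,0,0,-0.04,0.05],[0,0,0,0,0,-0.02,0.06],[0,0,0,0,0,0,0.06]]]'
python3 -c "
from h import *
look([.536,-.034],.034); to([.4408,-.3545,.2],98.1)"
```

```text
time_s: 17.45
tcp_pos: [0.5397, -0.0335, 0.2052]
ee_rot: [[-0.99, -0.139, 0.009], [-0.139, 0.99, 0.001], [-0.009, -0.0, -1.0]]
wrist_force: [0.4, -1.1, -0.9]
gripper_width: 0.656
gripper_force: 0.0
blob 279 187 r21 [ 0.5369 -0.034   0.034 ]
t17.5 at [ 0.5383 -0.0336  0.2027] yaw 97.9 q6 -96 w 0.673 | az -0.03 shift [ 0.1418 -0.304   0.0019]
```

```bash
python3 -m handwheel '[[[0,0,0,0.0142,-0.0304,0,0.06],[0,0,0,0.0142,-0.0304,0,0.06],[0,0,0,0.0142,-0.0304,0,0.06],[0,0,0,0.0142,-0.0304,0,0.06],[0,0,0,0.0142,-0.0304,0,0.06],[0,0,0,0.0142,-0.0304,0,0.06],[0,0,0,0.0142,-0.0304,0,0.06],[0,0,0,0.0142,-0.0304,0,0.06],[0,0,0,0.0142,-0.0304,0,0.06],[0,0,0,0.0142,-0.0304,0,0.06],[0,0,0,0,0,0,0.06],[0,0,0,0,0,0,0.06]]]'
python3 -c "
from h import *
look(); to([.4408,-.3545,.013],98.1)"
```

```text
time_s: 18.7
tcp_pos: [0.4379, -0.3545, 0.199]
ee_rot: [[-0.991, -0.136, -0.003], [-0.136, 0.991, 0.002], [0.002, 0.002, -1.0]]
wrist_force: [0.7, -0.6, -0.5]
gripper_width: 0.688
gripper_force: 0.0
blob 282 195 r19 [ 0.4395 -0.3516  0.03  ]
blob 431 56 r77 [ 0.3053 -0.2436  0.03  ]
t18.8 at [ 0.4383 -0.354   0.1993] yaw 97.9 q6 -60 w 0.689 | az -0.03 shift [-0.0027 -0.0012  0.1863]
```

```bash
python3 -m handwheel '[[[0,0,0,-0.002,0.001,0.035,0.06],[0,0,0,0,0,0.04,0.06],[0,0,0,0,0,0.04,0.06],[0,0,0,0,0,0.035,0.06],[0,0,0,0,0,0.025,0.06],[0,0,0,0,0,0.013,0.06],[0,0,0,0,0,0,0.06],[0,0,0,0,0,0,0.0],[0,0,0,0,0,0,0.0],[0,0,0,0,0,0,0.0],[0,0,0,0,0,0,0.0],[0,0,0,0,0,0,0.0]]]'
python3 -m handwheel '[[[0,0,0,0,0,-0.02,0],[0,0,0,0,0,-0.04,0],[0,0,0,0,0,-0.04,0],[0,0,0,0,0,-0.04,0],[0,0,0,0,0,-0.03,0],[0,0,0,0,0,-0.02,0],[0,0,0,0,0,0,0]]]'
python3 -c "
from h import *
to([.5983,-.0248,.15],98.1)"
```

```text
time_s: 19.95
tcp_pos: [0.4415, -0.3534, 0.0138]
ee_rot: [[-0.99, -0.138, 0.002], [-0.138, 0.99, -0.001], [-0.002, -0.001, -1.0]]
wrist_force: [-0.7, 2.1, 5.2]
gripper_width: 0.443
gripper_force: 30.0
time_s: 20.65
tcp_pos: [0.4421, -0.3541, 0.2058]
ee_rot: [[-0.99, -0.138, 0.006], [-0.138, 0.99, -0.003], [-0.006, -0.004, -1.0]]
wrist_force: [-0.2, -0.3, -2.1]
gripper_width: 0.445
gripper_force: 30.0
t20.6 at [ 0.4421 -0.3541  0.2058] yaw 97.9 q6 -60 w 0.445 | az -0.03 shift [-0.2007  0.3042  0.0557]
```

```bash
python3 -m handwheel '[[[0,0,0,-0.0182,0.0276,0,0],[0,0,0,-0.0182,0.0276,0,0],[0,0,0,-0.0182,0.0276,0,0],[0,0,0,-0.0182,0.0276,0,0],[0,0,0,-0.0182,0.0276,0,0],[0,0,0,-0.0182,0.0276,0,0],[0,0,0,-0.0182,0.0276,0,0],[0,0,0,-0.0182,0.0276,0,0],[0,0,0,-0.0182,0.0276,0,0],[0,0,0,-0.0182,0.0276,0,0],[0,0,0,-0.0182,0.0276,0,0]]]'
python3 -m handwheel '[[[0,0,0,0,0,0.03,0],[0,0,0,0,0,0.03,0],[0,0,0,0,0,0,0],[0,0,0,0,0,0,0],[0,0,0,0,0,0,0]]]'
python3 -c "
from h import *
to([.5983,-.0248,.018],98.1)"
```

```text
time_s: 21.75
tcp_pos: [0.5965, -0.0236, 0.2002]
ee_rot: [[-0.99, -0.138, -0.004], [-0.138, 0.99, -0.0], [0.004, 0.0, -1.0]]
wrist_force: [0.3, -0.7, -1.1]
gripper_width: 0.441
gripper_force: 30.0
time_s: 22.25
tcp_pos: [0.5981, -0.0251, 0.1438]
ee_rot: [[-0.99, -0.138, 0.002], [-0.138, 0.99, -0.0], [-0.002, -0.0, -1.0]]
wrist_force: [0.3, -0.2, -1.5]
gripper_width: 0.441
gripper_force: 30.0
t22.2 at [ 0.5981 -0.0251  0.1438] yaw 97.9 q6 -95 w 0.441 | az -0.03 shift [0.     0.0003 0.1258]
```

Settled right over cell2. Lowering 119 mm, then creeping.

```bash
python3 -m handwheel '[[[0,0,0,0,0,0.03,0],[0,0,0,0,0,0.03,0],[0,0,0,0,0,0.025,0],[0,0,0,0,0,0.02,0],[0,0,0,0,0,0.01,0],[0,0,0,0,0,0.005,0],[0,0,0,0,0,0,0],[0,0,0,0,0,0,0]]]'
python3 -m handwheel '[[[0,0,0,0,0,0.003,0],[0,0,0,0,0,0,0]]]'
```

```text
time_s: 23.05
tcp_pos: [0.5983, -0.0247, 0.0239]
ee_rot: [[-0.99, -0.138, 0.003], [-0.138, 0.99, 0.0], [-0.003, -0.0, -1.0]]
wrist_force: [-0.5, 0.7, -1.1]
gripper_width: 0.445
gripper_force: 30.0
time_s: 23.25
tcp_pos: [0.5973, -0.0248, 0.0199]
ee_rot: [[-0.99, -0.138, 0.001], [-0.138, 0.99, 0.0], [-0.001, 0.0, -1.0]]
wrist_force: [0.4, 0.3, -1.6]
gripper_width: 0.448
gripper_force: 30.0
```

```bash
python3 -m handwheel '[[[0,0,0,0,0,0.001,0],[0,0,0,0,0,0,0]]]';python3 -m handwheel '[[[0,0,0,0,0,0.001,0],[0,0,0,0,0,0,0]]]'
```

```text
time_s: 23.45
tcp_pos: [0.5972, -0.0248, 0.0186]
ee_rot: [[-0.99, -0.138, 0.0], [-0.138, 0.99, 0.0], [-0.0, 0.0, -1.0]]
wrist_force: [0.2, 0.6, -0.1]
gripper_width: 0.443
gripper_force: 30.0
time_s: 23.65
tcp_pos: [0.5973, -0.0248, 0.0179]
ee_rot: [[-0.99, -0.138, 0.0], [-0.138, 0.99, -0.0], [-0.0, -0.0, -1.0]]
wrist_force: [-1.5, -0.0, 0.8]
gripper_width: 0.444
gripper_force: 30.0
```

```bash
python3 -m handwheel '[[[0,0,0,0,0,0,0.05],[0,0,0,0,0,0,0.05],[0,0,0,0,0,0,0.05],[0,0,0,0,0,-0.01,0.05],[0,0,0,0,0,-0.03,0.05],[0,0,0,0,0,-0.04,0.05],[0,0,0,0,0,-0.04,0.05],[0,0,0,0,0,-0.04,0.05],[0,0,0,0,0,-0.025,0.06],[0,0,0,0,0,0,0.06],[0,0,0,0,0,0,0.06]]]'
python3 -c "
from h import *
look([.598,-.025],.034); to([.51,-.366,.2],98.1)"
```

```text
time_s: 24.75
tcp_pos: [0.5971, -0.0247, 0.2035]
ee_rot: [[-0.99, -0.138, 0.002], [-0.138, 0.99, 0.001], [-0.002, 0.001, -1.0]]
wrist_force: [0.2, 0.0, -0.9]
gripper_width: 0.679
gripper_force: 0.0
blob 279 192 r21 [ 0.5972 -0.025   0.034 ]
t24.8 at [ 0.5965 -0.0248  0.2022] yaw 97.9 q6 -95 w 0.683 | az -0.03 shift [ 0.1337 -0.3256  0.0022]
```

```bash
python3 -m handwheel '[[[0,0,0,0.0134,-0.0326,0,0.06],[0,0,0,0.0134,-0.0326,0,0.06],[0,0,0,0.0134,-0.0326,0,0.06],[0,0,0,0.0134,-0.0326,0,0.06],[0,0,0,0.0134,-0.0326,0,0.06],[0,0,0,0.0134,-0.0326,0,0.06],[0,0,0,0.0134,-0.0326,0,0.06],[0,0,0,0.0134,-0.0326,0,0.06],[0,0,0,0.0134,-0.0326,0,0.06],[0,0,0,0.0134,-0.0326,0,0.06],[0,0,0,0,0,0,0.06],[0,0,0,0,0,0,0.06]]]'
python3 -c "
from h import *
look(); to([.51,-.366,.011],98.1)"
```

```text
time_s: 26.0
tcp_pos: [0.5084, -0.3665, 0.2006]
ee_rot: [[-0.991, -0.136, -0.003], [-0.136, 0.991, 0.002], [0.003, 0.002, -1.0]]
wrist_force: [-0.8, 0.4, 0.7]
gripper_width: 0.691
gripper_force: 0.0
blob 362 216 r20 [ 0.5208 -0.2862  0.03  ]
blob 281 195 r20 [ 0.5112 -0.3642  0.03  ]
blob 473 13 r54 [ 0.339  -0.2292  0.03  ]
t26.1 at [ 0.5089 -0.3658  0.2011] yaw 97.9 q6 -61 w 0.689 | az -0.03 shift [-0.0015 -0.0007  0.1901]
```

```bash
python3 -m handwheel '[[[0,0,0,-0.002,0.001,0.035,0.06],[0,0,0,0,0,0.04,0.06],[0,0,0,0,0,0.04,0.06],[0,0,0,0,0,0.035,0.06],[0,0,0,0,0,0.025,0.06],[0,0,0,0,0,0.014,0.06],[0,0,0,0,0,0,0.06],[0,0,0,0,0,0,0.0],[0,0,0,0,0,0,0.0],[0,0,0,0,0,0,0.0],[0,0,0,0,0,0,0.0],[0,0,0,0,0,0,0.0]]]'
python3 -m handwheel '[[[0,0,0,0,0,-0.02,0],[0,0,0,0,0,-0.04,0],[0,0,0,0,0,-0.04,0],[0,0,0,0,0,-0.04,0],[0,0,0,0,0,-0.03,0],[0,0,0,0,0,-0.02,0],[0,0,0,0,0,0,0]]]'
python3 -c "
from h import *
to([.6607,-.0158,.15],98.1)"
```

```text
time_s: 27.25
tcp_pos: [0.512, -0.3652, 0.015]
ee_rot: [[-0.99, -0.138, 0.002], [-0.138, 0.99, -0.001], [-0.002, -0.001, -1.0]]
wrist_force: [-1.1, 1.6, 5.7]
gripper_width: 0.441
gripper_force: 30.0
time_s: 27.95
tcp_pos: [0.5126, -0.3658, 0.207]
ee_rot: [[-0.99, -0.138, 0.006], [-0.138, 0.99, -0.003], [-0.006, -0.004, -1.0]]
wrist_force: [-0.0, 0.2, -0.5]
gripper_width: 0.443
gripper_force: 30.0
t27.9 at [ 0.5126 -0.3658  0.207 ] yaw 97.9 q6 -61 w 0.443 | az -0.03 shift [-0.1956  0.3259  0.0568]
```

Grasp TCP z was 0.015, so contact in cell3 should come at about 0.019.

```bash
python3 -m handwheel '[[[0,0,0,-0.0178,0.0296,0,0],[0,0,0,-0.0178,0.0296,0,0],[0,0,0,-0.0178,0.0296,0,0],[0,0,0,-0.0178,0.0296,0,0],[0,0,0,-0.0178,0.0296,0,0],[0,0,0,-0.0178,0.0296,0,0],[0,0,0,-0.0178,0.0296,0,0],[0,0,0,-0.0178,0.0296,0,0],[0,0,0,-0.0178,0.0296,0,0],[0,0,0,-0.0178,0.0296,0,0],[0,0,0,-0.0178,0.0296,0,0]]]'
python3 -m handwheel '[[[0,0,0,0,0,0.03,0],[0,0,0,0,0,0.03,0],[0,0,0,0,0,0,0],[0,0,0,0,0,0,0],[0,0,0,0,0,0,0]]]'
python3 -c "
from h import *
to([.6607,-.0158,.019],98.1)"
```

```text
time_s: 29.05
tcp_pos: [0.6596, -0.0141, 0.2009]
ee_rot: [[-0.99, -0.138, -0.004], [-0.138, 0.99, -0.0], [0.004, 0.001, -1.0]]
wrist_force: [-0.5, -0.9, -1.1]
gripper_width: 0.441
gripper_force: 30.0
time_s: 29.55
tcp_pos: [0.6612, -0.0158, 0.1449]
ee_rot: [[-0.99, -0.138, 0.002], [-0.138, 0.99, -0.0], [-0.002, -0.0, -1.0]]
wrist_force: [0.4, -0.3, -0.4]
gripper_width: 0.446
gripper_force: 30.0
t29.6 at [ 0.6612 -0.0158  0.1449] yaw 97.9 q6 -95 w 0.446 | az -0.03 shift [8.000e-04 1.000e-04 1.259e-01]
```

```bash
python3 -m handwheel '[[[0,0,0,0,0,0.03,0],[0,0,0,0,0,0.03,0],[0,0,0,0,0,0.025,0],[0,0,0,0,0,0.02,0],[0,0,0,0,0,0.01,0],[0,0,0,0,0,0.005,0],[0,0,0,0,0,0.002,0],[0,0,0,0,0,0,0],[0,0,0,0,0,0,0]]]'
python3 -m handwheel '[[[0,0,0,0,0,0.001,0],[0,0,0,0,0,0,0]]]'
```

```text
time_s: 30.45
tcp_pos: [0.6611, -0.0153, 0.0228]
ee_rot: [[-0.99, -0.138, 0.002], [-0.138, 0.99, 0.0], [-0.002, -0.0, -1.0]]
wrist_force: [-0.6, 0.2, -1.4]
gripper_width: 0.443
gripper_force: 30.0
time_s: 30.65
tcp_pos: [0.6605, -0.0154, 0.021]
ee_rot: [[-0.99, -0.138, 0.001], [-0.138, 0.99, 0.0], [-0.001, 0.0, -1.0]]
wrist_force: [-0.4, -0.0, -1.5]
gripper_width: 0.447
gripper_force: 30.0
```

```bash
python3 -m handwheel '[[[0,0,0,0,0,0.001,0],[0,0,0,0,0,0,0]]]';python3 -m handwheel '[[[0,0,0,0,0,0.001,0],[0,0,0,0,0,0,0]]]'
```

```text
time_s: 30.85
tcp_pos: [0.6602, -0.0154, 0.0194]
ee_rot: [[-0.99, -0.138, -0.0], [-0.138, 0.99, -0.0], [0.0, -0.0, -1.0]]
wrist_force: [-0.2, -0.2, -1.4]
gripper_width: 0.448
gripper_force: 30.0
time_s: 31.05
tcp_pos: [0.6604, -0.0154, 0.019]
ee_rot: [[-0.99, -0.138, 0.0], [-0.138, 0.99, -0.0], [-0.0, -0.0, -1.0]]
wrist_force: [-0.9, 0.3, 1.3]
gripper_width: 0.439
gripper_force: 30.0
```

Touching the floor, so release. The next knob is the one last seen at (0.5208,-0.2862).

```bash
python3 -m handwheel '[[[0,0,0,0,0,0,0.05],[0,0,0,0,0,0,0.05],[0,0,0,0,0,0,0.05],[0,0,0,0,0,-0.01,0.05],[0,0,0,0,0,-0.03,0.05],[0,0,0,0,0,-0.04,0.05],[0,0,0,0,0,-0.04,0.05],[0,0,0,0,0,-0.04,0.05],[0,0,0,0,0,-0.025,0.06],[0,0,0,0,0,0,0.06],[0,0,0,0,0,0,0.06]]]'
python3 -c "
from h import *
look([.661,-.016],.034); to([.5205,-.2865,.2],98.1)"
```

```text
time_s: 32.15
tcp_pos: [0.6602, -0.0153, 0.2046]
ee_rot: [[-0.99, -0.138, 0.002], [-0.138, 0.99, 0.001], [-0.002, 0.001, -1.0]]
wrist_force: [-0.7, -0.0, -1.4]
gripper_width: 0.678
gripper_force: 0.0
blob 279 191 r21 [ 0.6604 -0.0155  0.034 ]
t32.2 at [ 0.6597 -0.0154  0.2031] yaw 97.9 q6 -95 w 0.682 | az -0.03 shift [ 0.176  -0.2488  0.0032]
```

```bash
python3 -m handwheel '[[[0,0,0,0.0176,-0.0249,0,0.06],[0,0,0,0.0176,-0.0249,0,0.06],[0,0,0,0.0176,-0.0249,0,0.06],[0,0,0,0.0176,-0.0249,0,0.06],[0,0,0,0.0176,-0.0249,0,0.06],[0,0,0,0.0176,-0.0249,0,0.06],[0,0,0,0.0176,-0.0249,0,0.06],[0,0,0,0.0176,-0.0249,0,0.06],[0,0,0,0.0176,-0.0249,0,0.06],[0,0,0,0.0176,-0.0249,0,0.06],[0,0,0,0,0,0,0.06],[0,0,0,0,0,0,0.06]]]'
python3 -c "
from h import *
look(); to([.5205,-.2865,.011],98.1)"
```

```text
time_s: 33.4
tcp_pos: [0.5195, -0.2865, 0.2022]
ee_rot: [[-0.991, -0.137, -0.003], [-0.137, 0.991, 0.001], [0.002, 0.001, -1.0]]
wrist_force: [0.3, -0.5, 0.2]
gripper_width: 0.69
gripper_force: 0.0
blob 184 240 r20 [ 0.5785 -0.3703  0.03  ]
blob 279 192 r19 [ 0.5195 -0.2865  0.03  ]
blob 378 1 r40 [ 0.3515 -0.228   0.03  ]
t33.5 at [ 0.52   -0.286   0.2024] yaw 97.9 q6 -69 w 0.690 | az -0.03 shift [-0.0008 -0.0007  0.1914]
```

```bash
python3 -m handwheel '[[[0,0,0,0,0,0.035,0.06],[0,0,0,0,0,0.04,0.06],[0,0,0,0,0,0.04,0.06],[0,0,0,0,0,0.035,0.06],[0,0,0,0,0,0.025,0.06],[0,0,0,0,0,0.016,0.06],[0,0,0,0,0,0,0.06],[0,0,0,0,0,0,0.0],[0,0,0,0,0,0,0.0],[0,0,0,0,0,0,0.0],[0,0,0,0,0,0,0.0],[0,0,0,0,0,0,0.0]]]'
python3 -m handwheel '[[[0,0,0,0,0,-0.02,0],[0,0,0,0,0,-0.04,0],[0,0,0,0,0,-0.04,0],[0,0,0,0,0,-0.04,0],[0,0,0,0,0,-0.03,0],[0,0,0,0,0,-0.02,0],[0,0,0,0,0,0,0]]]'
python3 -c "
from h import *
to([.5839,.0762,.15],98.1)"
```

```text
time_s: 34.65
tcp_pos: [0.5212, -0.2865, 0.0138]
ee_rot: [[-0.99, -0.138, 0.002], [-0.138, 0.99, -0.001], [-0.002, -0.001, -1.0]]
wrist_force: [0.1, 1.2, 4.3]
gripper_width: 0.442
gripper_force: 30.0
time_s: 35.35
tcp_pos: [0.5217, -0.287, 0.206]
ee_rot: [[-0.99, -0.138, 0.007], [-0.138, 0.99, -0.002], [-0.006, -0.003, -1.0]]
wrist_force: [-0.9, -0.3, -0.7]
gripper_width: 0.443
gripper_force: 30.0
t35.4 at [ 0.5217 -0.287   0.206 ] yaw 97.9 q6 -69 w 0.443 | az -0.03 shift [-0.1124  0.351   0.0556]
```

```bash
python3 -m handwheel '[[[0,0,0,-0.0102,0.0319,0,0],[0,0,0,-0.0102,0.0319,0,0],[0,0,0,-0.0102,0.0319,0,0],[0,0,0,-0.0102,0.0319,0,0],[0,0,0,-0.0102,0.0319,0,0],[0,0,0,-0.0102,0.0319,0,0],[0,0,0,-0.0102,0.0319,0,0],[0,0,0,-0.0102,0.0319,0,0],[0,0,0,-0.0102,0.0319,0,0],[0,0,0,-0.0102,0.0319,0,0],[0,0,0,-0.0102,0.0319,0,0]]]'
python3 -m handwheel '[[[0,0,0,0,0,0.03,0],[0,0,0,0,0,0.03,0],[0,0,0,0,0,0,0],[0,0,0,0,0,0,0],[0,0,0,0,0,0,0]]]'
python3 -c "
from h import *
to([.5839,.0762,.018],98.1)"
```

```text
time_s: 36.45
tcp_pos: [0.5819, 0.0778, 0.2003]
ee_rot: [[-0.99, -0.138, -0.004], [-0.138, 0.99, -0.001], [0.004, -0.0, -1.0]]
wrist_force: [0.3, -0.4, -1.4]
gripper_width: 0.447
gripper_force: 30.0
time_s: 36.95
tcp_pos: [0.5839, 0.0766, 0.1437]
ee_rot: [[-0.99, -0.138, 0.002], [-0.138, 0.99, 0.0], [-0.002, -0.0, -1.0]]
wrist_force: [0.1, -0.5, -0.9]
gripper_width: 0.442
gripper_force: 30.0
t37.0 at [0.5839 0.0766 0.1437] yaw 97.9 q6 -105 w 0.442 | az -0.03 shift [ 0.0004 -0.0004  0.1257]
```

```bash
python3 -m handwheel '[[[0,0,0,0,0,0.03,0],[0,0,0,0,0,0.03,0],[0,0,0,0,0,0.025,0],[0,0,0,0,0,0.02,0],[0,0,0,0,0,0.01,0],[0,0,0,0,0,0.005,0],[0,0,0,0,0,0.003,0],[0,0,0,0,0,0,0],[0,0,0,0,0,0,0]]]'
python3 -m handwheel '[[[0,0,0,0,0,0.001,0],[0,0,0,0,0,0,0]]]'
python3 -m handwheel '[[[0,0,0,0,0,0.001,0],[0,0,0,0,0,0,0]]]'
```

```text
time_s: 37.85
tcp_pos: [0.5838, 0.0769, 0.0206]
ee_rot: [[-0.99, -0.138, 0.002], [-0.138, 0.99, 0.001], [-0.002, 0.0, -1.0]]
wrist_force: [0.6, 0.1, -1.1]
gripper_width: 0.448
gripper_force: 30.0
time_s: 38.05
tcp_pos: [0.5833, 0.0767, 0.019]
ee_rot: [[-0.99, -0.138, 0.001], [-0.138, 0.99, 0.0], [-0.001, 0.0, -1.0]]
wrist_force: [-0.4, -1.2, -1.9]
gripper_width: 0.443
gripper_force: 30.0
time_s: 38.25
tcp_pos: [0.5833, 0.0768, 0.0178]
ee_rot: [[-0.99, -0.138, 0.0], [-0.138, 0.99, 0.0], [-0.0, 0.0, -1.0]]
wrist_force: [-0.8, -1.1, 0.7]
gripper_width: 0.444
gripper_force: 30.0
```

Contact, so release. The last knob was seen from the top camera at (0.578,-0.370).

```bash
python3 -m handwheel '[[[0,0,0,0,0,0,0.05],[0,0,0,0,0,0,0.05],[0,0,0,0,0,0,0.05],[0,0,0,0,0,-0.01,0.05],[0,0,0,0,0,-0.03,0.05],[0,0,0,0,0,-0.04,0.05],[0,0,0,0,0,-0.04,0.05],[0,0,0,0,0,-0.04,0.05],[0,0,0,0,0,-0.025,0.06],[0,0,0,0,0,0,0.06],[0,0,0,0,0,0,0.06]]]'
python3 -c "
from h import *
look([.584,.076],.034); to([.578,-.37,.2],98.1)"
```

```text
time_s: 39.35
tcp_pos: [0.5829, 0.0767, 0.2035]
ee_rot: [[-0.99, -0.138, 0.001], [-0.138, 0.99, 0.001], [-0.001, 0.001, -1.0]]
wrist_force: [-0.3, -0.3, -0.2]
gripper_width: 0.677
gripper_force: 0.0
blob 279 191 r21 [0.5827 0.0766 0.034 ]
t39.4 at [0.5823 0.0765 0.2022] yaw 97.9 q6 -105 w 0.683 | az -0.03 shift [ 0.0672 -0.4415  0.0021]
```

```bash
python3 -m handwheel '[[[0,0,0,0.0056,-0.0368,0,0.06],[0,0,0,0.0056,-0.0368,0,0.06],[0,0,0,0.0056,-0.0368,0,0.06],[0,0,0,0.0056,-0.0368,0,0.06],[0,0,0,0.0056,-0.0368,0,0.06],[0,0,0,0.0056,-0.0368,0,0.06],[0,0,0,0.0056,-0.0368,0,0.06],[0,0,0,0.0056,-0.0368,0,0.06],[0,0,0,0.0056,-0.0368,0,0.06],[0,0,0,0.0056,-0.0368,0,0.06],[0,0,0,0.0056,-0.0368,0,0.06],[0,0,0,0.0056,-0.0368,0,0.06]]]'
python3 -m handwheel '[[[0,0,0,0,0,0,0.06],[0,0,0,0,0,0,0.06]]]'
python3 -c "
from h import *
look(); to([.578,-.37,.011],98.1)"
```

```text
time_s: 40.6
tcp_pos: [0.5765, -0.3711, 0.2004]
ee_rot: [[-0.99, -0.138, -0.004], [-0.138, 0.99, 0.002], [0.003, 0.002, -1.0]]
wrist_force: [0.5, -0.4, -0.1]
gripper_width: 0.689
gripper_force: 0.0
time_s: 40.8
tcp_pos: [0.5763, -0.3704, 0.2002]
ee_rot: [[-0.991, -0.136, -0.004], [-0.136, 0.991, 0.002], [0.003, 0.002, -1.0]]
wrist_force: [0.3, 1.0, -0.5]
gripper_width: 0.691
gripper_force: 0.0
blob 353 208 r15 [ 0.5815 -0.2995  0.03  ]
blob 280 194 r19 [ 0.5782 -0.3689  0.03  ]
t40.9 at [ 0.5767 -0.3696  0.2008] yaw 97.9 q6 -63 w 0.692 | az -0.03 shift [-0.0017 -0.0009  0.1898]
```

```bash
python3 -m handwheel '[[[0,0,0,-0.002,0,0.035,0.056],[0,0,0,0,0,0.04,0.056],[0,0,0,0,0,0.04,0.056],[0,0,0,0,0,0.035,0.056],[0,0,0,0,0,0.025,0.056],[0,0,0,0,0,0.014,0.056],[0,0,0,0,0,0,0.056],[0,0,0,0,0,0,0.0],[0,0,0,0,0,0,0.0],[0,0,0,0,0,0,0.0],[0,0,0,0,0,0,0.0],[0,0,0,0,0,0,0.0]]]'
python3 -m handwheel '[[[0,0,0,0,0,-0.02,0],[0,0,0,0,0,-0.04,0],[0,0,0,0,0,-0.04,0],[0,0,0,0,0,-0.04,0],[0,0,0,0,0,-0.03,0],[0,0,0,0,0,-0.02,0],[0,0,0,0,0,0,0]]]'
python3 -c "
from h import *
to([.6462,.0851,.15],98.1)"
```

```text
time_s: 42.05
tcp_pos: [0.5804, -0.3699, 0.0154]
ee_rot: [[-0.99, -0.138, 0.003], [-0.138, 0.99, -0.001], [-0.002, -0.001, -1.0]]
wrist_force: [0.8, 1.6, 5.7]
gripper_width: 0.442
gripper_force: 30.0
time_s: 42.75
tcp_pos: [0.5807, -0.3706, 0.2073]
ee_rot: [[-0.99, -0.138, 0.006], [-0.138, 0.99, -0.003], [-0.006, -0.004, -1.0]]
wrist_force: [1.3, 0.1, -1.4]
gripper_width: 0.441
gripper_force: 30.0
t42.8 at [ 0.5807 -0.3706  0.2073] yaw 97.9 q6 -63 w 0.441 | az -0.03 shift [-0.1288  0.4421  0.0563]
```

```bash
python3 -m handwheel '[[[0,0,0,-0.0107,0.0368,0,0],[0,0,0,-0.0107,0.0368,0,0],[0,0,0,-0.0107,0.0368,0,0],[0,0,0,-0.0107,0.0368,0,0],[0,0,0,-0.0107,0.0368,0,0],[0,0,0,-0.0107,0.0368,0,0],[0,0,0,-0.0107,0.0368,0,0],[0,0,0,-0.0107,0.0368,0,0],[0,0,0,-0.0107,0.0368,0,0],[0,0,0,-0.0107,0.0368,0,0],[0,0,0,-0.0107,0.0368,0,0],[0,0,0,-0.0107,0.0368,0,0]]]'
python3 -m handwheel '[[[0,0,0,0,0,0.03,0],[0,0,0,0,0,0.03,0],[0,0,0,0,0,0,0],[0,0,0,0,0,0,0],[0,0,0,0,0,0,0]]]'
python3 -c "
from h import *
to([.6462,.0851,.0195],98.1)"
```

```text
time_s: 43.95
tcp_pos: [0.6445, 0.0867, 0.201]
ee_rot: [[-0.99, -0.138, -0.004], [-0.138, 0.99, -0.001], [0.004, -0.0, -1.0]]
wrist_force: [0.7, -0.8, -0.9]
gripper_width: 0.448
gripper_force: 30.0
time_s: 44.45
tcp_pos: [0.6466, 0.0852, 0.1449]
ee_rot: [[-0.99, -0.138, 0.002], [-0.138, 0.99, 0.0], [-0.002, -0.0, -1.0]]
wrist_force: [-0.6, -1.0, 0.1]
gripper_width: 0.444
gripper_force: 30.0
t44.5 at [0.6466 0.0852 0.1449] yaw 97.9 q6 -104 w 0.444 | az -0.03 shift [ 0.0007 -0.      0.1254]
```

```bash
python3 -m handwheel '[[[0,0,0,0,0,0.03,0],[0,0,0,0,0,0.03,0],[0,0,0,0,0,0.025,0],[0,0,0,0,0,0.02,0],[0,0,0,0,0,0.01,0],[0,0,0,0,0,0.005,0],[0,0,0,0,0,0.002,0],[0,0,0,0,0,0,0],[0,0,0,0,0,0,0]]]'
python3 -m handwheel '[[[0,0,0,0,0,0.001,0],[0,0,0,0,0,0,0]]]'
python3 -m handwheel '[[[0,0,0,0,0,0.001,0],[0,0,0,0,0,0,0]]]'
```

```text
time_s: 45.35
tcp_pos: [0.6465, 0.0856, 0.0228]
ee_rot: [[-0.99, -0.138, 0.002], [-0.138, 0.99, 0.001], [-0.002, 0.0, -1.0]]
wrist_force: [-0.0, -0.2, -1.1]
gripper_width: 0.443
gripper_force: 30.0
time_s: 45.55
tcp_pos: [0.6458, 0.0855, 0.0209]
ee_rot: [[-0.99, -0.138, 0.001], [-0.138, 0.99, 0.0], [-0.001, 0.0, -1.0]]
wrist_force: [0.7, 0.1, -1.2]
gripper_width: 0.443
gripper_force: 30.0
time_s: 45.75
tcp_pos: [0.6456, 0.0854, 0.0195]
ee_rot: [[-0.99, -0.138, -0.0], [-0.138, 0.99, 0.0], [0.0, 0.0, -1.0]]
wrist_force: [-0.2, -0.2, -1.1]
gripper_width: 0.447
gripper_force: 30.0
```

```bash
python3 -m handwheel '[[[0,0,0,0,0,0.0007,0],[0,0,0,0,0,0,0]]]'
python3 -m handwheel '[[[0,0,0,0,0,0,0.05],[0,0,0,0,0,0,0.05],[0,0,0,0,0,0,0.05],[0,0,0,0,0,-0.01,0.05],[0,0,0,0,0,-0.03,0.05],[0,0,0,0,0,-0.04,0.05],[0,0,0,0,0,-0.04,0.05],[0,0,0,0,0,-0.04,0.05],[0,0,0,0,0,-0.04,0.05],[0,0,0,0,0,-0.04,0.06],[0,0,0,0,0,0,0.06],[0,0,0,0,0,0,0.06]]]'
python3 -c "
from h import *
look([.646,.085],.034); to([.4827,.324,.2],188.1)"
```

```text
time_s: 45.95
tcp_pos: [0.6457, 0.0854, 0.0194]
ee_rot: [[-0.99, -0.138, 0.0], [-0.138, 0.99, -0.0], [-0.0, -0.0, -1.0]]
wrist_force: [-2.4, -0.5, 1.8]
gripper_width: 0.44
gripper_force: 30.0
time_s: 47.15
tcp_pos: [0.6459, 0.0856, 0.2608]
ee_rot: [[-0.99, -0.138, 0.003], [-0.138, 0.99, 0.002], [-0.003, 0.001, -1.0]]
wrist_force: [0.1, -0.2, -1.0]
gripper_width: 0.677
gripper_force: 0.0
blob 279 179 r18 [0.6449 0.0853 0.034 ]
t47.2 at [0.6452 0.0854 0.2589] yaw 97.9 q6 -104 w 0.684 | az -15.03 shift [-0.2591  0.1272  0.0591]
```

All five knobs are down. Back to the lid: turn 90° and travel.

```bash
python3 -m handwheel '[[[0,0,-1.2525,0,0,0,0.06],[0,0,-1.2525,0,0,0,0.06],[0,0,-1.2525,0,0,0,0.06],[0,0,-1.2525,0,0,0,0.06],[0,0,-1.2525,0,0,0,0.06],[0,0,-1.2525,0,0,0,0.06],[0,0,-1.2525,0,0,0,0.06],[0,0,-1.2525,0,0,0,0.06],[0,0,-1.2525,0,0,0,0.06],[0,0,-1.2525,0,0,0,0.06],[0,0,-1.2525,0,0,0,0.06],[0,0,-1.2525,0,0,0,0.06]]]'
python3 -m handwheel '[[[0,0,0,-0.026,0.0127,0.0059,0.06],[0,0,0,-0.026,0.0127,0.0059,0.06],[0,0,0,-0.026,0.0127,0.0059,0.06],[0,0,0,-0.026,0.0127,0.0059,0.06],[0,0,0,-0.026,0.0127,0.0059,0.06],[0,0,0,-0.026,0.0127,0.0059,0.06],[0,0,0,-0.026,0.0127,0.0059,0.06],[0,0,0,-0.026,0.0127,0.0059,0.06],[0,0,0,-0.026,0.0127,0.0059,0.06],[0,0,0,-0.026,0.0127,0.0059,0.06],[0,0,0,0,0,0,0.06],[0,0,0,0,0,0,0.06]]]'
python3 - <<'E'
from h import *
to([.4827,.324,.034],188.1)
im,s=snap('wrist','w3.png'); t,_=snap('top','top2.png')
E
sed 's/top1/top2/' m2.py | python3 -
```

```text
time_s: 48.4
tcp_pos: [0.6448, 0.0852, 0.2567]
ee_rot: [[0.146, -0.989, -0.004], [-0.989, -0.146, -0.001], [0.001, 0.004, -1.0]]
wrist_force: [-0.0, 0.3, 0.2]
gripper_width: 0.691
gripper_force: 0.0
time_s: 49.6
tcp_pos: [0.4824, 0.3246, 0.1985]
ee_rot: [[0.142, -0.99, -0.002], [-0.99, -0.142, -0.002], [0.002, 0.002, -1.0]]
wrist_force: [1.2, 0.1, -0.1]
gripper_width: 0.687
gripper_force: 0.0
t49.6 at [0.4824 0.3246 0.1985] yaw -171.8 q6 -42 w 0.687 | az 0.01 shift [ 0.0003 -0.0005  0.1645]
box [0.5911 0.0258 0.1983 0.2145] 8.1
cell 1 [ 0.5359 -0.0335]
cell 2 [ 0.5983 -0.0247]
cell 3 [ 0.6606 -0.0158]
cell 4 [0.5215 0.0675]
cell 5 [0.5839 0.0763]
cell 6 [0.6463 0.0852]
brass [276. 282.] [ 0.395 -0.009  0.03 ] 95.5
brass [245. 231.] [0.52  0.069 0.03 ] 125.5
brass [286. 225.] [ 0.536 -0.034  0.03 ] 125.0
brass [392. 207.] [ 0.58 -0.3   0.03] 59.5
brass [242. 207.] [0.582 0.078 0.03 ] 124.0
brass [282. 201.] [ 0.596 -0.024  0.03 ] 118.0
brass [239. 182.] [0.645 0.086 0.03 ] 117.0
brass [279. 176.] [ 0.66  -0.015  0.03 ] 119.0
```

View pics/w3.png

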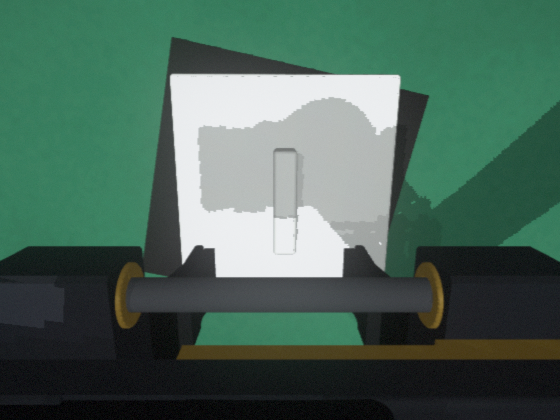

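All six cells hold a knob. The lid lies square to the tool, with its block at columns 273 to 297 and rows 149 to 254, and slab corners at (171,75) and (399,75).

Run:
```python
from h import *
s=r.sense(); b=ray('wrist',[[285,149],[285,254]],.059,s); c=ray('wrist',[[171,75],[399,75]],.027,s); print(b.round(4),c.round(4)); d=c[1]-c[0]; print(np.degrees(np.arctan2(d[1],d[0])),np.linalg.norm(d))
n=np.array([d[1],-d[0]])/np.linalg.norm(d[:2]); print('centre by slab',c[:,:2].mean(0)-n*.107, c[:,:2].mean(0)+n*.107)
m=b.mean(0); to([m[0],m[1],.033],188.1)
```

```text
[[0.4855 0.281  0.059 ]
 [0.4724 0.3708 0.059 ]] [[0.59   0.2354 0.027 ]
 [0.3971 0.208  0.027 ]]
-171.91599743977025 0.19483836720329856
centre by slab [0.50863338 0.11579872] [0.47853967 0.32767219]
t49.7 at [0.4833 0.3241 0.1993] yaw -171.9 q6 -42 w 0.691 | az -0.00 shift [-0.0025  0.0039  0.1663]
```

```bash
python3 -m handwheel '[[[0,0,0,-0.0025,0.004,0.03,0.05],[0,0,0,0,0,0.04,0.05],[0,0,0,0,0,0.04,0.05],[0,0,0,0,0,0.03,0.05],[0,0,0,0,0,0.02,0.05],[0,0,0,0,0,0.005,0.05],[0,0,0,0,0,0,0.05],[0,0,0,0,0,0,0.05]]]'
python3 -m handwheel '[[[0,0,0,0,0,0,0],[0,0,0,0,0,0,0],[0,0,0,0,0,0,0],[0,0,0,0,0,0,0],[0,0,0,0,0,0,0],[0,0,0,0,0,0,0],[0,0,0,0,0,0,0],[0,0,0,0,0,0,0],[0,0,0,0,0,0,0]]]'
python3 -m handwheel '[[[0,0,0,0,0,-0.02,0],[0,0,0,0,0,-0.04,0],[0,0,0,0,0,-0.04,0],[0,0,0,0,0,-0.04,0],[0,0,0,0,0,-0.03,0],[0,0,0,0,0,0,0],[0,0,0,0,0,0,0]]]'
python3 -c "
from h import *
to([.591,.0258,.2],188.1)"
```

```text
time_s: 50.5
tcp_pos: [0.4799, 0.3271, 0.0361]
ee_rot: [[0.141, -0.99, 0.002], [-0.99, -0.141, 0.002], [-0.001, -0.002, -1.0]]
wrist_force: [-0.3, -0.1, -0.2]
gripper_width: 0.573
gripper_force: 0.0
time_s: 51.4
tcp_pos: [0.4786, 0.3267, 0.0351]
ee_rot: [[0.141, -0.99, -0.001], [-0.99, -0.141, -0.0], [0.0, 0.001, -1.0]]
wrist_force: [-3.6, -0.7, 5.6]
gripper_width: 0.225
gripper_force: 30.0
time_s: 52.1
tcp_pos: [0.4788, 0.3267, 0.2044]
ee_rot: [[0.141, -0.99, -0.0], [-0.99, -0.141, 0.001], [-0.001, 0.0, -1.0]]
wrist_force: [-0.1, 0.1, -2.3]
gripper_width: 0.229
gripper_force: 30.0
t52.1 at [0.4788 0.3267 0.2044] yaw -171.9 q6 -42 w 0.229 | az -0.00 shift [ 0.3138 -0.0687  0.0041]
```

```bash
python3 -m handwheel '[[[0,0,0,0.0262,-0.0057,0,0],[0,0,0,0.0262,-0.0057,0,0],[0,0,0,0.0262,-0.0057,0,0],[0,0,0,0.0262,-0.0057,0,0],[0,0,0,0.0262,-0.0057,0,0],[0,0,0,0.0262,-0.0057,0,0],[0,0,0,0.0262,-0.0057,0,0],[0,0,0,0.0262,-0.0057,0,0],[0,0,0,0.0262,-0.0057,0,0],[0,0,0,0.0262,-0.0057,0,0],[0,0,0,0.0262,-0.0057,0,0],[0,0,0,0.0256,-0.006,0,0]]]'
python3 -m handwheel '[[[0,0,0,0,0,0.03,0],[0,0,0,0,0,0.03,0],[0,0,0,0,0,0,0],[0,0,0,0,0,0,0],[0,0,0,0,0,0,0]]]'
python3 - <<'E'
from h import *
to([.591,.0258,.104],188.1)
im,s=snap('wrist','w4.png')
E
```

```text
time_s: 53.3
tcp_pos: [0.5904, 0.0245, 0.2019]
ee_rot: [[0.141, -0.99, -0.005], [-0.99, -0.141, -0.001], [0.0, 0.005, -1.0]]
wrist_force: [0.3, 0.6, -2.0]
gripper_width: 0.225
gripper_force: 30.0
time_s: 53.8
tcp_pos: [0.5922, 0.0261, 0.1458]
ee_rot: [[0.142, -0.99, 0.002], [-0.99, -0.142, -0.0], [0.0, -0.002, -1.0]]
wrist_force: [0.5, 0.6, -2.1]
gripper_width: 0.23
gripper_force: 30.0
t53.8 at [0.5922 0.0261 0.1458] yaw -171.8 q6 -10 w 0.230 | az 0.01 shift [0.0001 0.0013 0.0418]
```

View pics/w4.png

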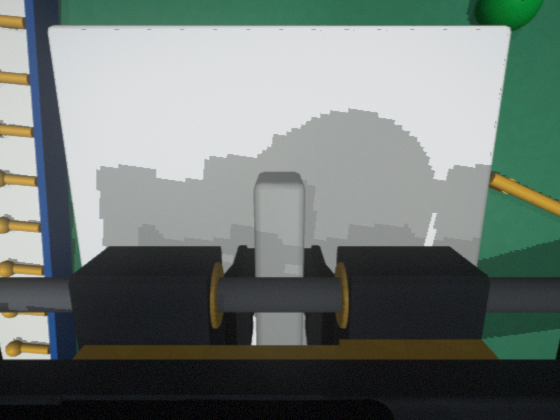

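The lid is held square, with its far corners at (50,28) and (510,28). Checking its centre against the box before lowering.

```bash
python3 - <<'E'
from h import *
s=r.sense(); c=ray('wrist',[[50,28],[510,28]],.138,s)[:,:2]; d=c[1]-c[0]; n=np.array([d[1],-d[0]])/np.linalg.norm(d); print(c.mean(0)+n*.107,np.linalg.norm(d),np.degrees(np.arctan2(d[1],d[0])))
E
python3 -m handwheel '[[[0,0,0,0,0.001,0.02,0],[0,0,0,0,0,0.007,0],[0,0,0,0,0,0.003,0],[0,0,0,0,0,0,0],[0,0,0,0,0,0,0]]]'
```

```text
[0.59300269 0.02803209] 0.1951186137793596 -171.87907796632464
time_s: 54.35
tcp_pos: [0.5908, 0.0258, 0.1157]
ee_rot: [[0.141, -0.99, 0.002], [-0.99, -0.141, 0.0], [0.0, -0.002, -1.0]]
wrist_force: [-0.6, -0.2, -1.7]
gripper_width: 0.227
gripper_force: 30.0
```

```bash
python3 -m handwheel '[[[0,0,0,0,0,0.003,0],[0,0,0,0,0,0,0]]]';python3 -m handwheel '[[[0,0,0,0,0,0.003,0],[0,0,0,0,0,0,0]]]'
```

```text
time_s: 54.55
tcp_pos: [0.5901, 0.0257, 0.1119]
ee_rot: [[0.141, -0.99, -0.0], [-0.99, -0.141, 0.0], [-0.0, 0.0, -1.0]]
wrist_force: [-0.9, 0.1, -1.8]
gripper_width: 0.227
gripper_force: 30.0
time_s: 54.75
tcp_pos: [0.5899, 0.0256, 0.1084]
ee_rot: [[0.141, -0.99, -0.001], [-0.99, -0.141, -0.0], [-0.0, 0.001, -1.0]]
wrist_force: [-0.2, 0.3, -2.0]
gripper_width: 0.228
gripper_force: 30.0
```

No contact: the step is inside the walls. Continuing to the rim.

```bash
python3 -m handwheel '[[[0,0,0,0,0,0.002,0],[0,0,0,0,0,0,0]]]';python3 -m handwheel '[[[0,0,0,0,0,0.002,0],[0,0,0,0,0,0,0]]]'; python3 -m handwheel '[[[0,0,0,0,0,0.001,0],[0,0,0,0,0,0,0]]]'
```

```text
time_s: 54.95
tcp_pos: [0.59, 0.0256, 0.1065]
ee_rot: [[0.141, -0.99, -0.001], [-0.99, -0.141, -0.0], [0.0, 0.001, -1.0]]
wrist_force: [0.2, -0.1, -1.5]
gripper_width: 0.225
gripper_force: 30.0
time_s: 55.15
tcp_pos: [0.59, 0.0256, 0.1045]
ee_rot: [[0.141, -0.99, -0.001], [-0.99, -0.141, -0.0], [0.0, 0.001, -1.0]]
wrist_force: [0.1, 0.9, -1.1]
gripper_width: 0.23
gripper_force: 30.0
time_s: 55.35
tcp_pos: [0.5903, 0.0257, 0.1041]
ee_rot: [[0.141, -0.99, 0.0], [-0.99, -0.141, -0.0], [0.0, -0.0, -1.0]]
wrist_force: [-0.7, -0.1, -0.7]
gripper_width: 0.227
gripper_force: 30.0
```

Seated at the predicted height. I release it, back off and check.

```bash
python3 -m handwheel '[[[0,0,0,0,0,0.0005,0],[0,0,0,0,0,0,0.05],[0,0,0,0,0,0,0.05],[0,0,0,0,0,0,0.05],[0,0,0,0,0,0,0.05],[0,0,0,0,0,-0.02,0.05],[0,0,0,0,0,-0.03,0.05],[0,0,0,0,0,-0.04,0.05],[0,0,0,0,0,-0.04,0.05],[0,0,0,0,0,0,0.05],[0,0,0,0,0,0,0.05]]]'
python3 -m handwheel '[[[0,0,0,-0.04,0,0,0.05],[0,0,0,-0.04,0,0,0.05],[0,0,0,-0.04,0,0,0.05],[0,0,0,-0.04,0,0,0.05],[0,0,0,-0.04,0,0,0.05],[0,0,0,-0.04,0,0,0.05],[0,0,0,0,0,0,0.05],[0,0,0,0,0,0,0.05]]]'
python3 - <<'E'
from h import *
im,s=snap('scene'); cv2.imwrite('pics/s5.png',cv2.resize(im[110:260,190:390],None,fx=4,fy=4)[:,:,::-1]); snap('top','top3.png')
E
sed 's/top0/top3/' m.py | python3 - | grep -A1 lid
```

```text
time_s: 56.45
tcp_pos: [0.5905, 0.0259, 0.2344]
ee_rot: [[0.141, -0.99, 0.002], [-0.99, -0.141, 0.001], [-0.001, -0.003, -1.0]]
wrist_force: [-1.3, -0.1, -0.7]
gripper_width: 0.573
gripper_force: 0.0
time_s: 57.25
tcp_pos: [0.5554, 0.2637, 0.2313]
ee_rot: [[0.143, -0.99, -0.003], [-0.99, -0.143, -0.002], [0.002, 0.003, -1.0]]
wrist_force: [0.4, -0.9, 0.6]
gripper_width: 0.577
gripper_force: 0.0
lid top z.096
  rect [0.591 0.026 0.197 0.213] 8.1
```

View pics/s5.png

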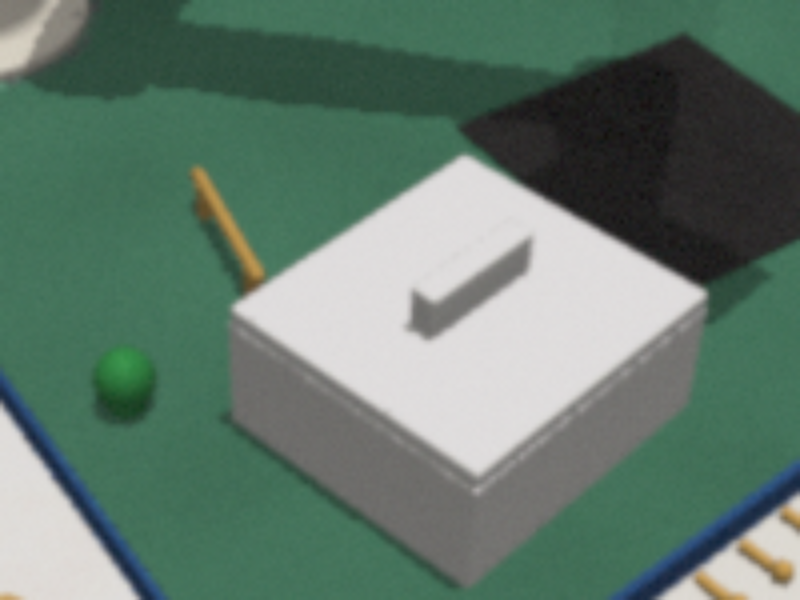

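The lid sits flush on the box at (0.591, 0.026), turned 8.1°, in line with the box. The robot is clear of everything, so I'm handing in.

```bash
python3 -c "
from h import *
print(r.finish_job())"
```

```text
the job is handed in; nothing more can be done
None
```

I handed the job in with one knob in each of the six cells, the lid flush on the box, and the cylinder still in the tray; the hand-in call gave no verdict.

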